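# Set up the cup-toss lane with a locked tape, cups and jacks tin

### The arm

A 6-joint arm with a two-finger parallel gripper is mounted at the origin on the work surface. World frame = base frame: x ahead of the robot, y to its left, z up, the work surface at z = 0. Lengths are in m, angles in rad, forces in N, time in s.
With the tool pointing down it reaches from about 0.35 to 0.85 m from the base axis. Payload 8.1 kg.
Tool frame: the origin (TCP) lies on the centre line of the jaws, within the pads' length; the fingertips stand 11 mm ahead of it and the grasp point (between the pads) lies 8 mm behind it (bot.finger_overhang is the distance from the TCP to the fingertips, in m); z points along the fingers, y is the direction in which the jaws open and shut (so a half turn about z gives the same grasp; the last joint's range is limited). The gripper opens to 93 mm and grips with 3 to 60 N. Pads are 15 mm wide; open, the fingers measure 128 mm over their backs; the gripper's body (75 mm by 188 mm) begins 65 mm behind the grasp point.
Start: joints at [1.246, 0.13, 1.488, -0, 1.523, -0.085], TCP at [0.142, 0.583, 0.23] pointing down, gripper open.
Joint ranges: [-2.96, 2.96], [-0.89, 2.26], [0.02, 2.5], [-1.34, 4.48], [0, 2.73], [-2.66, 2.66]. Speed limits (rad/s): [2.39, 2.39, 2.79, 3.14, 3.14, 3.14].

### API

Orientations are given as [roll, pitch, yaw] about the fixed x, y, z axes, in that order (R = Rz(yaw) Ry(pitch) Rx(roll)).
In Python, from cell import bot gives the robot as it stands. The module is installed in compiled form; this text tells all that it offers.
- The arm moves only by the tool send_rows, never from a script. Its argument "moves" is a list of rows, each an object with "slide": the shift along the tool's x, y, z each as a share of 0.04 m, from -1 to 1, a list of three; "angular": the turn, a rotation vector about the tool's x, y, z each as a share of 0.08 rad, from -1 to 1, a list of three. A call has 1 to 5 rows; each row shifts and turns the commanded pose from where the row before left it, along the tool's axes as they then stand; what a row does not reach is not made up. A row lasts 1/10 s, in which the tool goes at most 50 mm and 8.59 degrees, less where a joint would pass 70% of its speed; a pose out of reach is approached as far as the arm can. A call with a number of a shift or a turn outside -1 to 1 is refused whole. A call with a gripper value outside its range is refused whole. "hand" is the opening, from 0 (shut) to 1 (fully open), set as the call begins (left out, the last holds). The fingers move at their own pace and stop on an object; "newtons" is the grip in N (left out, the last holds). Time passes only in rows, so rows that do not move let the fingers close. It gives the time, the measured TCP pose, the force and the opening at its end, in the units of the state.
- bot.observe(): the state, without advancing time (a new reading comes with each control period).
- bot.snapshot(name): name is "scene" or "top" or "wrist"; returns a dict with "image" (400x640x3 uint8, red, green, blue), "K" (3x3 intrinsics, pixels), "k1" (the pictures are not rectified: a ray, as slopes to the right and down, at radius r is drawn at 1 + k1 r^2 times it, then the intrinsics apply), "position" and "orientation" of the camera in the world. Camera axes: x right, y down, z forward; pixel columns grow to the right and rows downward; lengths in m; the calibration is good to about 2 mm. A picture is of the moment at which its call begins. There is no depth.
- bot.close_job(): hands the job in, once; it reports no verdict.
The state is a dict: "t": time; "qpos": joint angles; "joint_velocities": joint speeds; "joint_efforts": joint torques, N m; "eef_pos": TCP position; "orientation": TCP orientation; "force": force on the tool from outside, world axes, zero at the start; "wrist_torque": the same for the moment, N m; "width": finger opening in m.
Only numpy, scipy, OpenCV 4.12 (cv2) and the standard library are available. Lean on these libraries where they do the work, as an engineer would, in place of code of your own. Each camera call takes 0.05 s, during which the arm holds its last target.

### The job

Set up the cup-toss game: hook the end of the tape measure over the dark metal stop rail, back the case straight away along the shelf until 20 cm of tape is out, and lock it there with the rocker on its top, leaving the tape lying square to the rail with its end still hooked on it. Then lift every cup off the pegboard and stand it upright, without dropping it, on the 20 cm line beside the mouth of the tape, cups centred on that line in a row parallel to the rail. Also stand the steel jacks tin close behind the rail, on the thrower's side away from the tape case, and leave the other things where they are.

Things in the scene. Friction and masses are not known exactly. Their poses are not given: they have to be found in the camera images.
- tape: Grey tape-measure case, 84 mm long (x), 46 wide (y), 66 tall, about 0.6 kg, on a rubber foot; grip it across its width. Origin: centre of its underside; x points out of the mouth, z up. The mouth is its front face, 42 mm ahead of the origin. Set down on the shelf, the foot holds it still against the spring when let go, even drawn out and unlocked.
- blade (a joint): How far the tape is drawn beyond its rest, m (0 to 0.21). At 0 the hook already stands 25 mm out of the mouth, so the length out (inside of the hook lip to mouth) is this + 0.025: 20 cm out is 0.175. A spring of 0.9 to 1.3 N pulls it in unless locked. A broad black line across the tape comes to the mouth at 20 cm.
- hook (a point): Inside face of the steel hook lip at the tape's end, 9 mm above the case's underside, 67 mm + blade ahead of the case's origin, axes as the case. The lip is 22 mm wide, 3 mm thick, and hangs from the tape (its underside 15 mm above the case's underside) down to 3 mm above the case's underside.
- lock (a joint): Rocker lock on top of the case, rad, 0 (released, front end up) to about 0.4 (locked, front end fully down). It stays where it is left; it takes 3 to 8 N on an end. Locked, it keeps the spring from drawing the tape in.
- lock_front (a point): Top of the rocker's front end (20 mm towards the mouth from its pivot): press down 7 mm here to lock. The black rocker is 52 mm long, 20 mm wide; its pivot lies over the case's centre 72 mm above the underside.
- lock_rear (a point): Top of the rocker's rear end: press down 7 mm here to release the lock.
- rail: Dark metal stop rail fixed to the shelf, 140 mm long (y), 10 thick (x), 13 high. Origin: centre of its underside. Its +x face is the hooked one: the tape comes over the rail from the -x side, the case lying on the -x side with its x along the rail's x. The 20 cm line is parallel to the rail at rail x = -0.195, 200 mm from the hooked face; cups may stand on either side of the tape.
- rail_edge (a point): Middle of the top edge of the rail's hooked (+x) face, 13 mm above the shelf; axes as the rail.
- pegboard: Upright pegboard 300 mm wide (y), 195 high, fixed. Origin: in its front face at shelf level; the front looks along its -x. Three loops of 8 mm bar at y = -85, 0, 85 mm: crossbar 42 mm long along y, 23.5 mm in front of the face, 126 mm above the shelf. A ledge 30 mm deep at 67 to 77 mm height keeps the cups plumb; a hanging cup's axis is 55 mm in front of the face.
- cup1: Aluminium cup, 75 mm tall, 48 mm across, open top, 90 g. Origin: centre of its underside; z up, x to its hanging strap: 24 mm wide, level from the rim (underside at z 70 mm), turned down 36 to 39 mm from the axis to z 49.5 mm. At first it hangs upright on a pegboard loop, underside 60 mm above the shelf: lift straight up 25 mm or more, then away from the board. 2 or 3 are present.
- cup2: Aluminium cup, 75 mm tall, 48 mm across, open top, 90 g. Origin: centre of its underside; z up, x to its hanging strap: 24 mm wide, level from the rim (underside at z 70 mm), turned down 36 to 39 mm from the axis to z 49.5 mm. At first it hangs upright on a pegboard loop, underside 60 mm above the shelf: lift straight up 25 mm or more, then away from the board. 2 or 3 are present.
- cup3: Aluminium cup, 75 mm tall, 48 mm across, open top, 90 g. Origin: centre of its underside; z up, x to its hanging strap: 24 mm wide, level from the rim (underside at z 70 mm), turned down 36 to 39 mm from the axis to z 49.5 mm. At first it hangs upright on a pegboard loop, underside 60 mm above the shelf: lift straight up 25 mm or more, then away from the board. 2 or 3 are present.
- bowl: Bystander: glass bowl of clear marbles, 124 mm across, 48 mm high. Origin: centre of its underside.
- tin: Round stainless steel jacks tin with a rolled lid edge, 60 mm across, 50 mm high, about 0.2 kg. Origin: centre of its underside. Its place is upright on the shelf on the rail's +x (hooked) side, within the rail's length, axis 35 to 100 mm from the rail's middle line (so 40 to 65 mm is close behind it and clear of the hook).
- ball_center (a point): Bystander: centre of a teal ball 56 mm across, lying on the shelf.
- box_low: Bystander: lower of two stacked clear storage boxes with white lids, each 120 x 164 x 60 mm. Origin: centre of its underside.
- box_top: Bystander: upper of the two stacked storage boxes. Origin: centre of its underside.
- top: Bystander: wooden spinning top standing with its 52 mm height upright, 52 mm across. Origin: centre of its underside.
- jar: Bystander: small glass jar, 60 mm across, 75 mm high. Origin: centre of its underside.
Mind the look-alikes: they are no part of the job. What is shaped like the cup3 but yellow is not meant.

How it is judged:
On the way, in this order (a step that is already met when the one before it is completed fails the run):
1. The tape's end is hooked over the rail and the tape drawn out more than 12 cm, the lock still open (x of hook in the frame of rail between 0 and 0.011 m and y of hook in the frame of rail between -0.06 and 0.06 m and height (world z) of hook below 0.0125 m and value of joint blade above 0.1 m and value of joint lock below 0.12 rad), for 0.1 s.
2. With the end hooked, 20 cm (within 8 mm) is out and the lock is on (x of hook in the frame of rail between 0 and 0.011 m and y of hook in the frame of rail between -0.06 and 0.06 m and height (world z) of hook below 0.0125 m and value of joint blade between 0.167 and 0.183 m and value of joint lock above 0.29 rad), for 0.2 s.
3. Every cup stands upright on the 20 cm line (x of cup1 in the frame of rail between -0.215 and -0.175 m and height (world z) of each of cup1, cup2, cup3 below 0.006 m and angle between each of cup1, cup2, cup3's own z axis and vertical below 0.12 rad and x of cup2 in the frame of rail between -0.215 and -0.175 m and x of cup3 in the frame of rail between -0.215 and -0.175 m), for 0.2 s.
At the end, for the whole second after the job is handed in: Tape flat, 200 mm out within 8 mm, locked, square to the rail within 0.2 rad, its lip behind the rail within 6 mm of the hooked face and 60 mm of the rail's middle; each cup upright, its axis within 20 mm of the 20 cm line; tin upright at rail x 35 to 100 mm, |y| under 70 mm; all at rest (all of step 2 and all of step 3 and height (world z) of each of tape, tin below 0.006 m and angle between tape's own z axis and vertical below 0.08 rad and angle between the x axis of tape and the x axis of rail, either way round below 0.2 rad and x of tin in the frame of rail between 0.035 and 0.1 m and y of tin in the frame of rail between -0.07 and 0.07 m and angle between tin's own z axis and vertical below 0.1 rad and linear speed of each of cup1, cup2, cup3, tape, tin below 0.03 m/s); the robot touches nothing.
It fails at once if a cup is tipped over (angle between any of cup1, cup2, cup3's own z axis and vertical above 0.7 rad).
It fails at once if a cup is dropped on to the shelf (over 0.35 m/s on landing) ((height (world z) of cup1 below 0.01 m and linear speed of cup1 above 0.35 m/s) or (height (world z) of cup2 below 0.01 m and linear speed of cup2 above 0.35 m/s) or (height (world z) of cup3 below 0.01 m and linear speed of cup3 above 0.35 m/s)).
It fails at once if a bystander (bowl, ball, boxes, top, jar) is pushed more than 3 cm (distance of any of bowl, ball_center, box_low, box_top, top, jar from where it was at the start of the episode above 0.03 m).
Of cup1, cup2, cup3 only 2 to 3 are there at a start; the rules pass over those that are not, and their reading is None.
At some moment in a run one of tape, tin may be knocked a few centimetres aside while the robot is not near it.
It also fails if it takes over 210 s, if anything falls off the work surface, if the arm or the gripper's body presses on something with over 40 N, if the wrist force passes 120 N, or if a joint passes its speed limit or range.

## Working session

There is one attempt and no reset: what is moved stays moved. The work goes in short steps, Python scripts to look and compute and a tool call to move; the robot and the scene stay as the last step left them, time stands still between calls to the robot, and variables do not carry over. Pictures are saved under pics/ and viewed, and the job is handed in when it is done.

Besides the shell and the picture viewer there is one more tool, called after "Call:" as name(argument=value, ...), one argument or row to a line, values as JSON. send_rows: Moves the arm, as the interface text tells. Its arguments: {"type":"object","properties":{"moves":{"type":"array"},"hand":{"type":"number"},"newtons":{"type":"number"}},"required":["moves"]}

```bash
mkdir -p pics; cat > h.py <<'E'
import numpy as np, cv2
from cell import bot
from scipy.spatial.transform import Rotation as R
def rot(o):
    o=np.array(o,float)
    if o.shape==(3,3): return o
    if o.size==3: return R.from_euler('xyz',o).as_matrix()
    return R.from_quat(o).as_matrix()
def snap(n,f):
    s=bot.snapshot(n); cv2.imwrite('pics/'+f+'.png',s['image'][:,:,::-1]); np.save('pics/'+f+'.npy',s,allow_pickle=True); return s
def load(f): return np.load('pics/'+f+'.npy',allow_pickle=True).item()
def ray(s,u,v):
    k=s['K']; D=np.array([s['k1'],0,0,0,0])
    p=cv2.undistortPoints(np.array([[[u,v]]],float),k,D,None,None,None) if 0 else cv2.undistortPoints(np.array([[[u,v]]],float),k,D)
    d=rot(s['orientation'])@np.array([p[0,0,0],p[0,0,1],1.]); return np.array(s['position']),d
def onz(s,u,v,z):
    o,d=ray(s,u,v); return o+d*(z-o[2])/d[2]
def proj(s,P):
    P=np.atleast_2d(P); c=(P-np.array(s['position']))@rot(s['orientation'])
    x=c[:,:2]/c[:,2:]; r2=(x**2).sum(1,keepdims=True); x=x*(1+s['k1']*r2); k=s['K']
    return x*[k[0,0],k[1,1]]+[k[0,2],k[1,2]]
def tri(*a):
    A=np.zeros((3,3));b=np.zeros(3)
    for s,u,v in a:
        o,d=ray(s,u,v); d/=np.linalg.norm(d); M=np.eye(3)-np.outer(d,d); A+=M; b+=M@o
    return np.linalg.solve(A,b)
def crop(f,x0,y0,x1,y1,out,k=3):
    i=cv2.imread('pics/'+f+'.png')[y0:y1,x0:x1]; cv2.imwrite('pics/'+out+'.png',cv2.resize(i,None,fx=k,fy=k,interpolation=cv2.INTER_CUBIC))
E
python3 - <<'E'
from h import *
for n in ['scene','top','wrist']:
    s=snap(n,n+'0'); print(n,s['position'],s['orientation'],s['K'].tolist() if hasattr(s['K'],'tolist') else s['K'],s['k1'])
print(bot.observe())
E
```

```text
scene [1.52851211 0.20167382 0.7452365 ] [-2.15048798  0.02063258  1.79105234] [[439.77897533940836, 0.0, 326.4264210303361], [0.0, 439.77897533940836, 200.59186171476557], [0.0, 0.0, 1.0]] -0.002506061926945952
top [ 0.47075838 -0.02725313  1.23126257] [-3.07020086 -0.02010185 -1.54873264] [[476.49035717043654, 0.0, 322.6693401387554], [0.0, 476.49035717043654, 198.39978704948058], [0.0, 0.0, 1.0]] -0.025395465248760157
wrist [0.06254497 0.60126233 0.38319039] [2.84082948e+00 2.50708947e-03 1.33081011e+00] [[311.64064207984524, 0.0, 320.0864109910295], [0.0, 311.64064207984524, 199.2056272185612], [0.0, 0.0, 1.0]] -0.03642644763181264
{'t': 0.15, 'qpos': array([ 1.24560022e+00,  1.30997109e-01,  1.48902912e+00,  1.21996640e-05,
        1.52299064e+00, -8.53965038e-02]), 'joint_velocities': array([-0.00134443, -0.00255733, -0.00076602,  0.00058394, -0.00110339,
        0.00211708]), 'joint_efforts': array([ 6.77834196e-04, -5.60479009e+01, -4.92334020e+01,  7.68789765e-02,
        3.04136134e-02, -1.04271210e-04]), 'eef_pos': array([0.14234188, 0.58243839, 0.22882278]), 'orientation': array([-3.14017467e+00, -1.33615544e-04,  2.90179236e+00]), 'force': array([-0.84280765,  0.2693292 ,  0.32086176]), 'wrist_torque': array([ 0.046889  , -0.0379527 ,  0.00891742]), 'width': 0.09284956796605244}
```

View pics/top0.png

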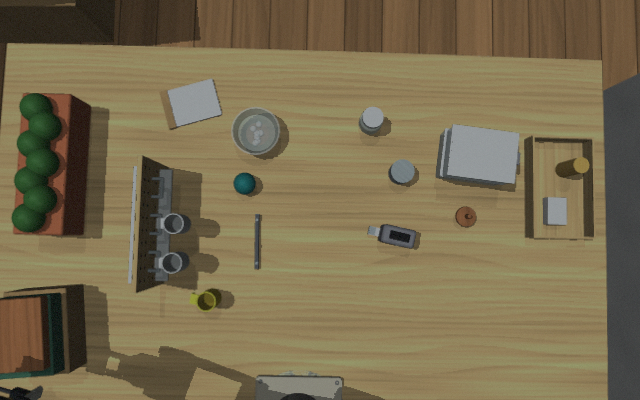

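View pics/scene0.png

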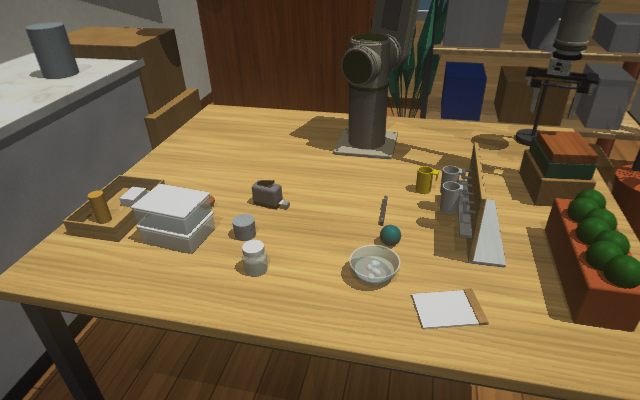

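View pics/wrist0.png

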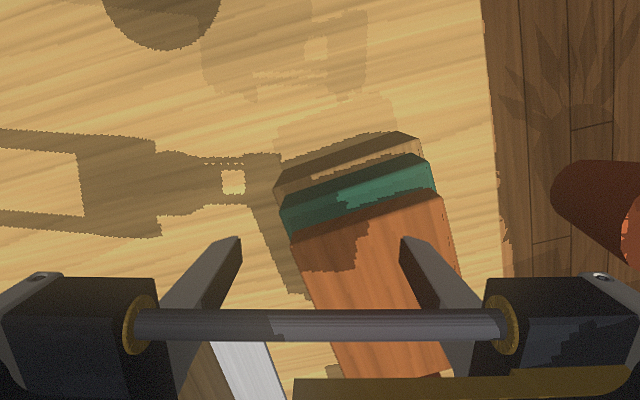

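```bash
python3 - <<'E'
from h import *
crop('top0',120,150,280,320,'c1',4)
crop('top0',340,90,500,260,'c2',4)
crop('scene0',220,170,300,280,'c3',5)
crop('scene0',360,150,500,260,'c4',5)
a=np.hstack([cv2.resize(cv2.imread(f'pics/{c}.png'),(600,600)) for c in['c1','c2']]); cv2.imwrite('pics/c12.png',cv2.resize(a,(800,400)))
E
```

```text
(no output)
```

View pics/c1.png

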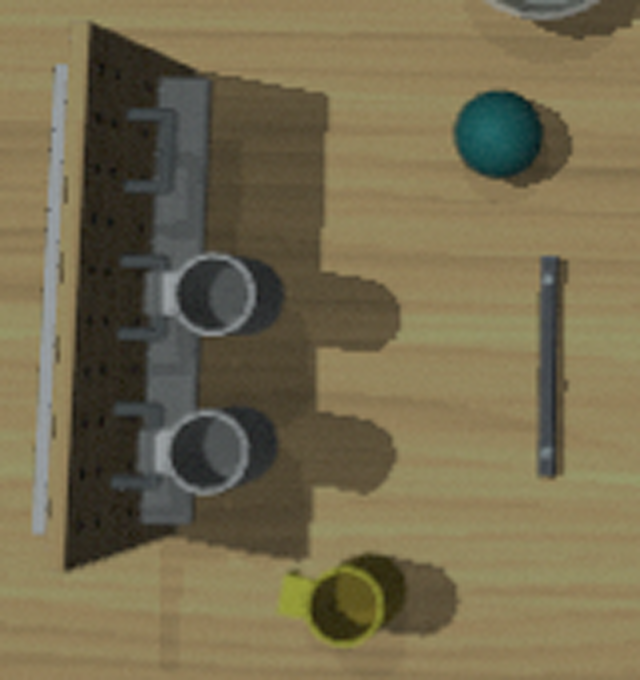

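View pics/c2.png

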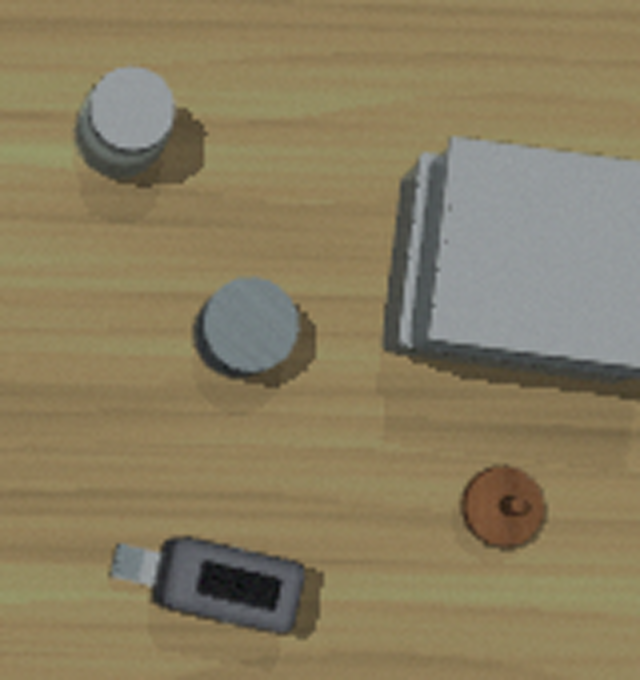

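View pics/c3.png

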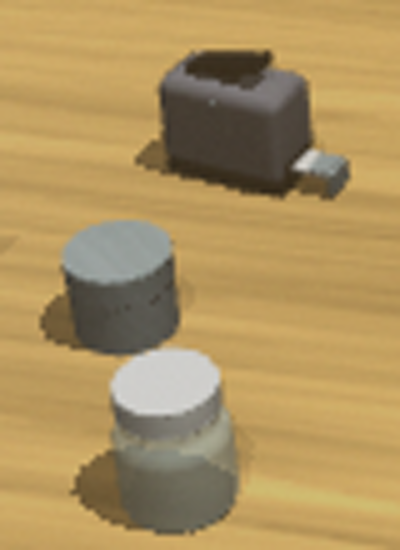

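View pics/c4.png

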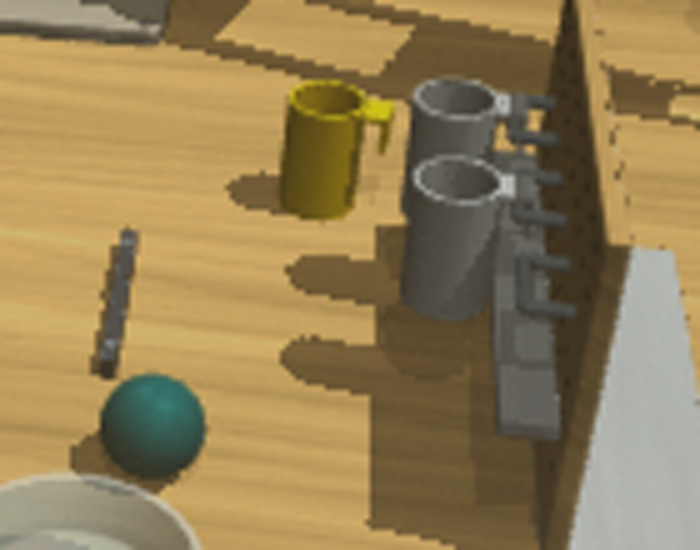

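```bash
cat > seg.py <<'E'
from h import *
def blob(s,mask,box):
    m=np.zeros(mask.shape,np.uint8); x0,y0,x1,y1=box; m[y0:y1,x0:x1]=mask[y0:y1,x0:x1]
    n,l,st,c=cv2.connectedComponentsWithStats(m.astype(np.uint8)); 
    if n<2: return None
    i=1+np.argmax(st[1:,4]); cn=cv2.findContours((l==i).astype(np.uint8),0,1)[0][0]
    return c[i],st[i,4],cv2.minAreaRect(cn),cn
E
python3 - <<'E'
from seg import *
s=load('top0'); im=s['image']; h=cv2.cvtColor(im,cv2.COLOR_RGB2HSV).astype(int)
# rail: low saturation
m=(h[...,1]<75)
b=blob(s,m,(245,205,272,280)); print('rail',b[:3])
box=cv2.boxPoints(b[2]); 
for p in box: print(p,onz(s,*p,0.013))
c=onz(s,*b[0],0.013); print('rail c',c)
g=(im.max(2)<45)
b=blob(s,g,(380,225,420,250)); print('rocker',b[:3],onz(s,*b[0],0.077)); 
for p in cv2.boxPoints(b[2]): print(onz(s,*p,0.077))
print(im[172,402],im[237,397],im[230,375],im[224,173],im[210,170], im[236,410])
hook=[onz(s,340+x/4,90+y/4,0.016) for x,y in [(117,542),(112,580),(158,552),(156,586)]]; print(np.round(hook,4))
print('tin top', onz(s,340+250/4,90+327/4,.05))
for x,y in [(215,294),(208,452)]: print('cup',onz(s,120+x/4,150+y/4,.135))
for x,y in [(90,22),(68,570)]: print('peg',onz(s,120+x/4,150+y/4,.195))
# hook/yellow
print('yel',onz(s,120+346/4,150+604/4,.075), 'ball',onz(s,120+498/4,150+135/4,.028))
print('bowl',onz(s,256,132,.048),'top',onz(s,466,217,.03),'jar',onz(s,372,118,.075))
t=load('scene0')
print('cupscene',onz(t,360+455/5,150+180/5,.135),onz(t,360+455/5,150+98/5,.135))
print('rail scene',onz(t,360+129/5,150+234/5,.013),onz(t,360+106/5,150+372/5,.013))
print('tin scene',onz(t,220+118/5,170+252/5,.05))
E
```

```text
rail (array([256.50965251, 240.80694981]), np.int32(259), ((256.5, 241.0), (54.0, 5.0), 90.0))
[254. 214.] [0.51439768 0.12452105 0.013     ]
[259. 214.] [0.51469158 0.11178498 0.013     ]
[259. 268.] [0.37791968 0.10754798 0.013     ]
[254. 268.] [0.37764651 0.12018917 0.013     ]
rail c [0.44640522 0.1159804  0.013     ]
rocker (array([399.62913907, 235.84768212]), np.int32(151), ((399.558837890625, 235.7647247314453), (19.887920379638672, 7.518604278564453), 14.03624439239502)) [ 0.46716485 -0.23728225  0.077     ]
[ 0.46382802 -0.21143911  0.077     ]
[ 0.48156744 -0.21565743  0.077     ]
[ 0.47089916 -0.2628244   0.077     ]
[ 0.45316365 -0.25855035  0.077     ]
[114 125 125] [20 24 20] [124 134 138] [76 81 80] [70 74 70] [74 74 80]
[[ 0.4917 -0.1702  0.016 ]
 [ 0.4674 -0.1674  0.016 ]
 [ 0.4859 -0.1965  0.016 ]
 [ 0.4642 -0.1956  0.016 ]]
tin top [ 0.627407   -0.24772769  0.05      ]
cup [0.48401501 0.29215126 0.135     ]
cup [0.39411776 0.29228817 0.135     ]
peg [0.63008512 0.34956602 0.195     ]
peg [0.33373375 0.34716447 0.195     ]
yel [0.30152269 0.22366842 0.075     ] ball [0.58985466 0.14912927 0.028     ]
bowl [0.71905062 0.12188336 0.048     ] top [ 0.51836193 -0.414911    0.03      ] jar [ 0.75592695 -0.16614986  0.075     ]
cupscene [0.49116589 0.293593   0.135     ] [0.40094457 0.29466235 0.135     ]
rail scene [0.38533783 0.11678358 0.013     ] [0.53005285 0.11962359 0.013     ]
tin scene [ 0.63345053 -0.24426362  0.05      ]
```

```bash
cat > plan.py <<'E'
from h import *
import sys
# python3 plan.py x y z yaw [n] : rows from the measured pose, straight line, upright tool
def plan(tp,yaw,n=None,q=0.05,start=None):
    o=bot.observe() if start is None else start
    p=np.array(o['eef_pos']); r=rot(o['orientation'])
    T=R.from_euler('xyz',[np.pi,0,yaw]).as_matrix()
    rv=R.from_matrix(r.T@T).as_rotvec(); d=np.array(tp)-p
    if n is None: n=int(max(np.ceil(np.linalg.norm(d)/0.038),np.ceil(np.abs(rv).max()/0.078),1))
    rows=[];p0=p.copy()
    for i in range(n):
        want=p0+d*(i+1)/n
        a=R.from_matrix(r.T@T).as_rotvec()/(n-i)/0.08; a=np.clip(np.round(a/q)*q,-1,1); a[:2]=np.round(a[:2],2)
        if i==n-1: a=np.clip(np.round(R.from_matrix(r.T@T).as_rotvec()/0.08,2),-1,1)
        s=r.T@(want-p)/0.04; qq=q if i<n-1 else 0.01
        s=np.clip(np.round(s/qq)*qq,-1,1)
        rows.append((s.round(2).tolist(),(a.round(2)+0).tolist()))
        p=p+r@(s*0.04); r=r@R.from_rotvec(a*0.08).as_matrix()
    print('from',np.round(p0,4),np.round(o['orientation'],3),'rem',np.round(np.array(tp)-p,4))
    for s,a in rows: print(s,a)
if __name__=='__main__':
    a=[float(v) for v in sys.argv[1:]]
    plan(a[:3],a[3],int(a[4]) if len(a)>4 else None)
E
python3 - <<'E'
from plan import *
plan([0.30,0.25,0.32],2.05)
E
```

```text
from [0.1423 0.5824 0.2288] [-3.14  -0.     2.902] rem [-0.0001  0.0001  0.    ]
[-0.55, -0.65, -0.2] [0.0, 0.0, 0.95]
[-0.55, -0.6, -0.2] [0.0, 0.0, 0.95]
[-0.6, -0.55, -0.2] [0.0, 0.0, 0.95]
[-0.7, -0.55, -0.25] [0.0, 0.0, 0.95]
[-0.7, -0.45, -0.2] [0.0, 0.0, 1.0]
[-0.7, -0.4, -0.2] [0.0, 0.0, 0.95]
[-0.75, -0.35, -0.2] [0.0, 0.0, 1.0]
[-0.8, -0.3, -0.2] [0.0, 0.0, 0.95]
[-0.8, -0.2, -0.2] [0.0, 0.0, 1.0]
[-0.85, -0.15, -0.2] [0.0, 0.0, 0.95]
[-0.82, -0.11, -0.22] [-0.01, 0.01, 1.0]
```

Call:
send_rows(
  moves=[
    {"slide":[-0.4,-0.5,-0.6],"angular":[0,0,0.95]},
    {"slide":[-0.55,-0.6,-0.5],"angular":[0,0,0.95]},
    {"slide":[-0.6,-0.55,-0.4],"angular":[0,0,0.95]},
    {"slide":[-0.7,-0.55,-0.3],"angular":[0,0,0.95]},
    {"slide":[-0.7,-0.45,-0.2],"angular":[0,0,1.0]},
  ],
  hand=1,
)

```text
t: 0.65
eef_pos: [0.2107, 0.4372, 0.3105]
orientation: [3.141, 0.0, 2.515]
force: [0.3, -0.8, 0.8]
width: 0.0927
```

Call:
send_rows(
  moves=[
    {"slide":[-0.7,-0.4,-0.1],"angular":[0,0,0.95]},
    {"slide":[-0.75,-0.35,0],"angular":[0,0,1.0]},
    {"slide":[-0.8,-0.3,0],"angular":[0,0,0.95]},
    {"slide":[-0.8,-0.2,0],"angular":[0,0,1.0]},
    {"slide":[-0.85,-0.15,0],"angular":[0,0,0.95]},
  ],
)

```text
t: 1.15
eef_pos: [0.2823, 0.2864, 0.3134]
orientation: [-3.142, -0.0, 2.127]
force: [0.4, -0.1, -0.2]
width: 0.0932
```

```bash
python3 plan.py 0.455 -0.20 0.25 1.40
```

```text
from [0.2823 0.2864 0.3134] [-3.142 -0.     2.127] rem [-0.     -0.0001  0.0002]
[-0.9, -0.2, 0.1] [0.0, 0.0, 0.65]
[-0.9, -0.15, 0.15] [0.0, 0.0, 0.65]
[-0.95, -0.1, 0.1] [0.0, 0.0, 0.65]
[-0.9, -0.05, 0.1] [0.0, 0.0, 0.65]
[-0.9, -0.0, 0.1] [0.0, 0.0, 0.65]
[-0.95, 0.05, 0.15] [0.0, 0.0, 0.65]
[-0.9, 0.05, 0.1] [0.0, 0.0, 0.65]
[-0.9, 0.15, 0.1] [0.0, 0.0, 0.65]
[-0.9, 0.2, 0.1] [0.0, 0.0, 0.65]
[-0.9, 0.2, 0.15] [0.0, 0.0, 0.65]
[-0.9, 0.3, 0.1] [0.0, 0.0, 0.65]
[-0.85, 0.3, 0.1] [0.0, 0.0, 0.65]
[-0.85, 0.4, 0.1] [0.0, 0.0, 0.65]
[-0.82, 0.4, 0.14] [0.0, 0.0, 0.64]
```

Call:
send_rows(
  moves=[
    {"slide":[-0.9,-0.2,0.1],"angular":[0,0,0.65]},
    {"slide":[-0.9,-0.15,0.1],"angular":[0,0,0.65]},
    {"slide":[-0.95,-0.1,0.1],"angular":[0,0,0.65]},
    {"slide":[-0.9,-0.05,0.1],"angular":[0,0,0.65]},
    {"slide":[-0.9,0,0.1],"angular":[0,0,0.65]},
  ],
)

```text
t: 1.65
eef_pos: [0.3445, 0.1134, 0.2934]
orientation: [3.141, 0.0, 1.868]
force: [-0.1, -0.0, -0.5]
width: 0.0929
```

Call:
send_rows(
  moves=[
    {"slide":[-0.95,0.05,0.1],"angular":[0,0,0.65]},
    {"slide":[-0.9,0.05,0.1],"angular":[0,0,0.65]},
    {"slide":[-0.9,0.15,0.1],"angular":[0,0,0.65]},
    {"slide":[-0.9,0.2,0.1],"angular":[0,0,0.65]},
    {"slide":[-0.9,0.2,0.1],"angular":[0,0,0.65]},
  ],
)

```text
t: 2.15
eef_pos: [0.4056, -0.0606, 0.2734]
orientation: [3.141, -0.0, 1.607]
force: [0.1, -0.1, -0.5]
width: 0.0928
```

```bash
python3 - <<'E'
from plan import *
s=snap('wrist','w1'); plan([0.45,-0.22,0.24],1.37)
E
```

```text
from [ 0.4062 -0.0648  0.2723] [-3.141e+00  3.000e-03  1.602e+00] rem [-0.0001  0.0002  0.0002]
[-0.8, 0.2, 0.15] [0.0, 0.0, 0.6]
[-0.75, 0.25, 0.2] [0.0, 0.0, 0.6]
[-0.75, 0.25, 0.15] [0.0, 0.0, 0.55]
[-0.75, 0.3, 0.15] [0.0, 0.0, 0.6]
[-0.75, 0.34, 0.17] [-0.01, 0.03, 0.55]
```

View pics/w1.png

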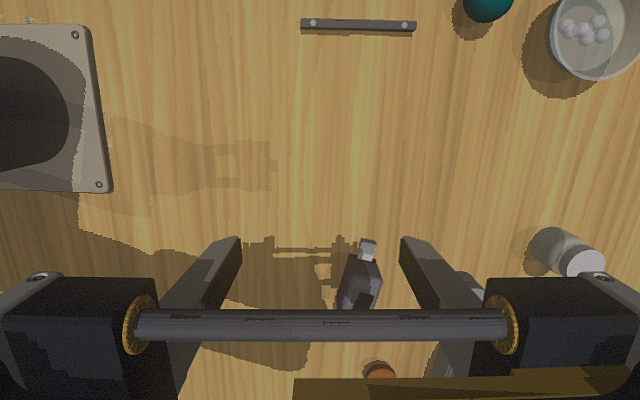

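```bash
python3 - <<'E'
from plan import *
from seg import *
s=load('w1'); im=s['image']; crop('w1',285,5,435,45,'c5',5); crop('w1',320,230,400,320,'c6',6)
h=cv2.cvtColor(im,cv2.COLOR_RGB2HSV).astype(int)
b=blob(s,(h[...,1]<80),(290,8,430,42)); print(b[:3])
P=np.array([onz(s,*p,.013) for p in cv2.boxPoints(b[2])]); print(P.round(4), P.mean(0)); 
E
```

```text
(array([358.42412451,  23.62256809]), np.int32(1028), ((358.4118957519531, 23.768423080444336), (115.10740661621094, 10.293211936950684), 2.223961114883423))
[[0.3769 0.1083 0.013 ]
 [0.3771 0.1195 0.013 ]
 [0.5151 0.1204 0.013 ]
 [0.5159 0.1091 0.013 ]] [0.44623706 0.11435926 0.013     ]
```

View pics/c5.png

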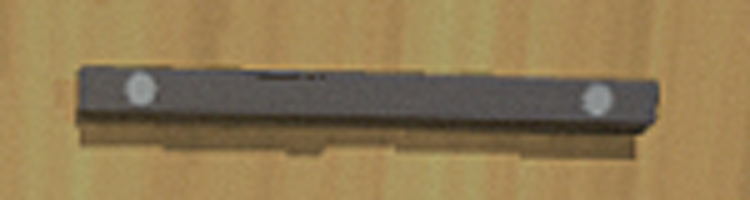

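View pics/c6.png

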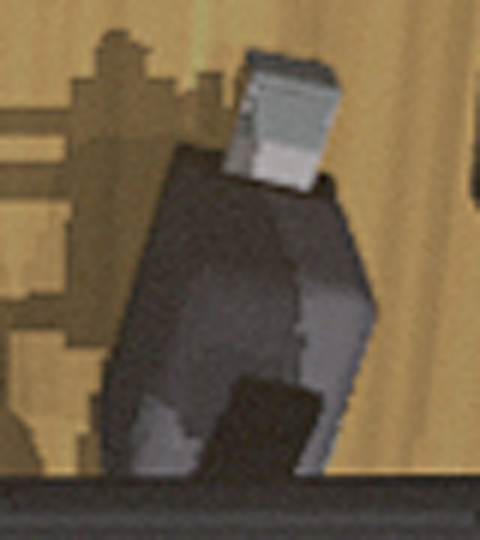

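Call:
send_rows(
  moves=[
    {"slide":[-0.8,0.2,0.15],"angular":[0,0,0.6]},
    {"slide":[-0.75,0.25,0.2],"angular":[0,0,0.6]},
    {"slide":[-0.75,0.25,0.15],"angular":[0,0,0.55]},
    {"slide":[-0.75,0.3,0.15],"angular":[0,0,0.6]},
    {"slide":[-0.75,0.35,0.15],"angular":[0,0,0.55]},
  ],
)

```text
t: 2.7
eef_pos: [0.451, -0.2153, 0.2411]
orientation: [-3.141, -0.0, 1.376]
force: [0.9, 0.6, 0.6]
width: 0.0929
```

```bash
python3 - <<'E'
from plan import *
s=snap('wrist','w2'); print(bot.observe()['eef_pos'])
E
```

```text
[ 0.45113848 -0.21905059  0.23955571]
```

View pics/w2.png

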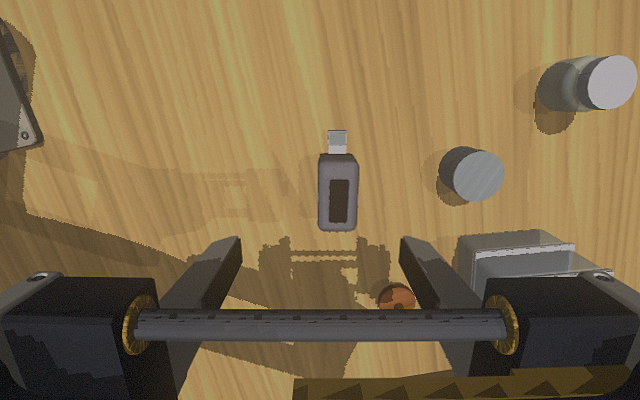

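```bash
python3 - <<'E'
from plan import *
from seg import *
s=load('w2'); im=s['image']; crop('w2',300,115,380,240,'c7',5)
b=blob(s,im.max(2)<45,(322,170,358,232)); print(b[:3],onz(s,*b[0],.078)); print([onz(s,*p,.078).round(4) for p in cv2.boxPoints(b[2])])
print('tin',onz(s,472,174,.05))
E
```

```text
Traceback (most recent call last):
TypeError: 'NoneType' object is not subscriptable
```

View pics/c7.png

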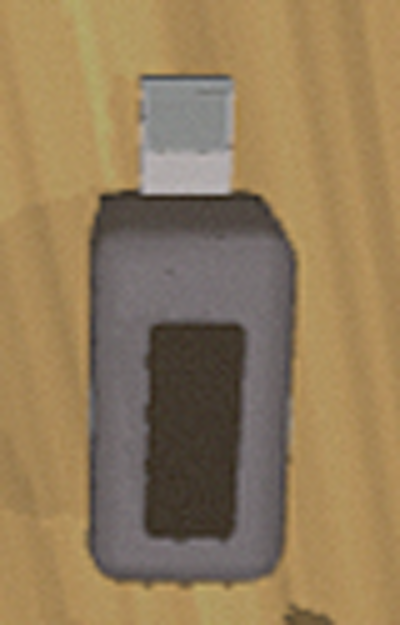

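```bash
python3 - <<'E'
from plan import *
s=load('w2'); f=lambda x,y,z:onz(s,300+x/5,115+y/5,z)
F=f(198.5,324,.08);B=f(190,536,.074);print('rock F,B',F,B,'open-len',np.linalg.norm((F-B)[:2]),'locked-len',np.linalg.norm((f(198.5,324,.072)-f(190,536,.08))[:2]))
H=f(186.5,76,.017);print('hook',H)
c=(F+B)/2; 
for a,b in((H,c),(F,B),(H,B)): d=(a-b)[:2]; print('yaw',np.arctan2(d[1],d[0]),np.linalg.norm(d))
o=bot.observe();print(o['eef_pos'],o['orientation'])
E
```

```text
rock F,B [ 0.47283892 -0.2145198   0.08      ] [ 0.46263634 -0.26309075  0.074     ] open-len 0.04963093947157667 locked-len 0.04535118885458001
hook [ 0.48181365 -0.16993819  0.017     ]
yaw 1.369179365791134 0.07029089528900644
yaw 1.3637512635407494 0.04963093947157667
yaw 1.367763049718906 0.09510609482962126
[ 0.45113848 -0.21905059  0.23955571] [-3.14037036e+00  1.70880429e-03  1.37134504e+00]
```

```bash
python3 - <<'E'
from plan import *
plan([0.4677,-0.2388,0.10],1.368,4)
plan([0.4677,-0.2388,0.027],1.368,2,start=dict(eef_pos=[.4677,-.2388,.1],orientation=[np.pi,0,1.368]))
E
```

```text
from [ 0.4511 -0.2191  0.2396] [-3.140e+00  2.000e-03  1.371e+00] rem [-0.      0.0002  0.    ]
[-0.1, 0.15, 0.85] [0.0, 0.0, 0.0]
[-0.1, 0.1, 0.9] [0.0, 0.0, 0.0]
[-0.1, 0.15, 0.85] [0.0, 0.0, 0.0]
[-0.1, 0.11, 0.89] [-0.02, 0.02, 0.04]
from [ 0.4677 -0.2388  0.1   ] [3.142 0.    1.368] rem [0.     0.     0.0002]
[0.0, -0.0, 0.9] [0.0, 0.0, 0.0]
[0.0, -0.0, 0.93] [0.0, 0.0, 0.0]
```

Call:
send_rows(
  moves=[
    {"slide":[-0.1,0.15,0.85],"angular":[0,0,0]},
    {"slide":[-0.1,0.1,0.9],"angular":[0,0,0]},
    {"slide":[-0.1,0.15,0.85],"angular":[0,0,0]},
    {"slide":[-0.1,0.1,0.9],"angular":[0,0,0.04]},
    {"slide":[0,0,0],"angular":[0,0,0]},
  ],
)

```text
t: 3.25
eef_pos: [0.4639, -0.2316, 0.0959]
orientation: [-3.132, -0.004, 1.374]
force: [-0.4, 0.6, -0.5]
width: 0.0931
```

Call:
send_rows(
  moves=[
    {"slide":[0,0,0.6],"angular":[0,0,0]},
    {"slide":[0,0,0.6],"angular":[0,0,0]},
    {"slide":[0,0,0.6],"angular":[0,0,0]},
    {"slide":[0,0,0],"angular":[0,0,0]},
  ],
)

```text
t: 3.65
eef_pos: [0.4658, -0.2324, 0.0281]
orientation: [-3.137, -0.002, 1.375]
force: [-1.1, 0.8, -0.3]
width: 0.0931
```

Call:
send_rows(
  moves=[
    {"slide":[0,0,0],"angular":[0,0,0]},
    {"slide":[0,0,0],"angular":[0,0,0]},
    {"slide":[0,0,0],"angular":[0,0,0]},
    {"slide":[0,0,0],"angular":[0,0,0]},
    {"slide":[0,0,0],"angular":[0,0,0]},
  ],
  hand=0.3,
  newtons=25,
)

```text
t: 4.15
eef_pos: [0.468, -0.234, 0.0304]
orientation: [3.141, 0.0, 1.375]
force: [-0.0, -0.2, -0.8]
width: 0.0576
```

Call:
send_rows(
  moves=[
    {"slide":[0,0,0],"angular":[0,0,0.08]},
    {"slide":[0,0,0],"angular":[0,0,0]},
    {"slide":[0,0,0],"angular":[0,0,0]},
    {"slide":[0,0,0],"angular":[0,0,0]},
  ],
)

```text
t: 4.55
eef_pos: [0.4675, -0.2337, 0.0298]
orientation: [-3.141, 0.0, 1.368]
force: [-2.6, 0.8, 4.1]
width: 0.0462
```

Call:
send_rows(
  moves=[
    {"slide":[0,0,-0.3],"angular":[0,0,0]},
    {"slide":[0,0,-0.3],"angular":[0,0,0]},
    {"slide":[0,0,-0.3],"angular":[0,0,0]},
    {"slide":[0,0,0],"angular":[0,0,0]},
    {"slide":[0,0,0],"angular":[0,0,0]},
  ],
)

```text
t: 5.05
eef_pos: [0.468, -0.2339, 0.0663]
orientation: [3.14, 0.0, 1.368]
force: [-0.4, -0.3, -5.9]
width: 0.0458
```

```bash
python3 - <<'E'
from plan import *
s=snap('wrist','w3'); o=bot.observe(); print(o['eef_pos'],o['orientation'],o['width'],o['force'])
crop('w3',260,90,420,250,'c8',5)
E
```

```text
[ 0.46747244 -0.23366218  0.06560585] [3.14153354e+00 3.31280903e-05 1.36821827e+00] 0.04573555466903561 [-0.44138365 -0.47930622 -5.94476954]
```

View pics/w3.png

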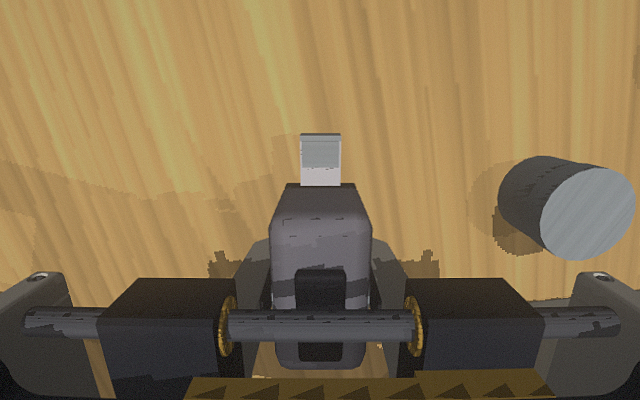

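```bash
python3 - <<'E'
from plan import *
s=load('w3'); o=bot.observe(); r=rot(o['orientation'])
for z in (.036+.0165,):
  for u in (300,321,341):
    H=onz(s,u,134.5,z); print(H, 'tool',r.T@(H-o['eef_pos']))
E
```

```text
[ 0.47146389 -0.16768994  0.0525    ] tool [ 0.06542668 -0.00936424  0.01310313]
[ 0.48240099 -0.16994613  0.0525    ] tool [0.06541712 0.00180313 0.01310379]
[ 0.49282273 -0.17208528  0.0525    ] tool [0.06541852 0.01244215 0.01310442]
```

```bash
python3 plan.py 0.450 0.045 0.066 1.585
```

```text
from [ 0.4675 -0.2337  0.0656] [3.142 0.    1.368] rem [ 0.0001 -0.      0.    ]
[0.85, -0.25, -0.0] [0.0, 0.0, -0.35]
[0.85, -0.2, -0.0] [0.0, 0.0, -0.35]
[0.85, -0.15, -0.0] [0.0, 0.0, -0.35]
[0.85, -0.15, -0.0] [0.0, 0.0, -0.35]
[0.85, -0.15, -0.0] [0.0, 0.0, -0.35]
[0.9, -0.1, -0.0] [0.0, 0.0, -0.3]
[0.85, -0.1, -0.0] [0.0, 0.0, -0.35]
[0.87, -0.07, -0.01] [0.0, 0.0, -0.31]
```

Call:
send_rows(
  moves=[
    {"slide":[0.85,-0.25,0],"angular":[0,0,-0.35]},
    {"slide":[0.85,-0.2,0],"angular":[0,0,-0.35]},
    {"slide":[0.85,-0.15,0],"angular":[0,0,-0.35]},
    {"slide":[0.85,-0.15,0],"angular":[0,0,-0.35]},
    {"slide":[0.85,-0.15,0],"angular":[0,0,-0.35]},
  ],
)

```text
t: 5.6
eef_pos: [0.4561, -0.0587, 0.065]
orientation: [-3.141, -0.0, 1.509]
force: [0.6, 1.0, -6.0]
width: 0.0461
```

Call:
send_rows(
  moves=[
    {"slide":[0.9,-0.1,0],"angular":[0,0,-0.3]},
    {"slide":[0.85,-0.1,0],"angular":[0,0,-0.35]},
    {"slide":[0.85,-0.1,0],"angular":[0,0,-0.3]},
    {"slide":[0,0,0],"angular":[0,0,0]},
    {"slide":[0,0,0],"angular":[0,0,0]},
  ],
)

```text
t: 6.1
eef_pos: [0.4482, 0.0448, 0.0651]
orientation: [-3.141, 0.0, 1.586]
force: [-0.2, -0.2, -6.5]
width: 0.0457
```

```bash
python3 - <<'E'
from plan import *
s=snap('wrist','w4'); o=bot.observe(); print(o['eef_pos'],o['orientation'],o['width'],o['force'])
crop('w4',170,60,470,240,'c9',2.6)
E
```

```text
[0.44842819 0.04405738 0.065213  ] [-3.14091074e+00  4.09743350e-04  1.58493908e+00] 0.045870347828439594 [ 0.20602997 -0.46546874 -6.31759293]
```

View pics/c9.png

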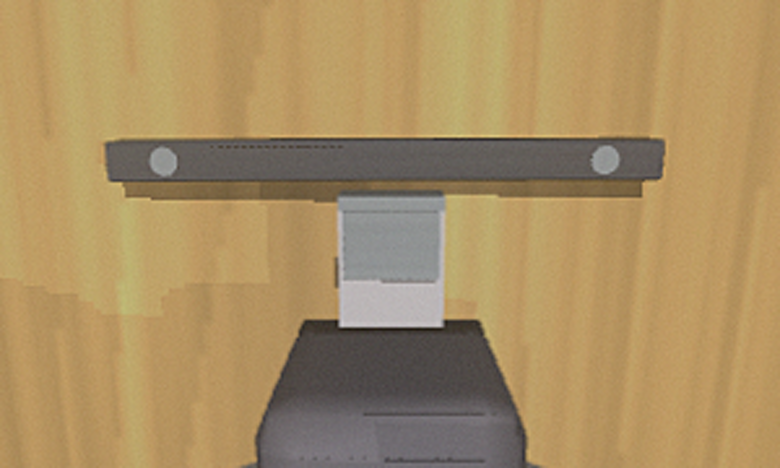

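```bash
python3 - <<'E'
from plan import *
s=load('w4'); o=bot.observe(); r=rot(o['orientation']);print(s['position'])
for n,x,y,z in [('farL',107,142,.013),('farR',664,138,.013),('nearL',107,181,.013),('nearR',664,179,.013),('scL',163,161,.013),('scR',605,159,.013),('lipfront',391,193,.052),('lipL',338,193,.052),('lipR',444,193,.052)]:
    P=onz(s,170+x/2.6,60+y/2.6,z); print(n,P.round(4),(r.T@(P-o['eef_pos'])).round(4))
E
```

```text
[0.44744874 0.1264651  0.21953125]
farL [0.3773 0.1183 0.013 ] [ 0.0753 -0.07    0.0522]
farR [0.5152 0.1213 0.013 ] [0.0764 0.0679 0.0521]
nearL [0.3766 0.1088 0.013 ] [ 0.0658 -0.0709  0.0522]
nearR [0.5163 0.1114 0.013 ] [0.0664 0.0689 0.0521]
scL [0.391  0.1138 0.013 ] [ 0.0706 -0.0564  0.0522]
scR [0.501 0.116 0.013] [0.0712 0.0536 0.0521]
lipfront [0.4478 0.1104 0.052 ] [0.0664 0.0003 0.0132]
lipL [0.437  0.1103 0.052 ] [ 0.0664 -0.0105  0.0132]
lipR [0.4586 0.1106 0.052 ] [0.0664 0.0111 0.0132]
```

Call:
send_rows(
  moves=[
    {"slide":[0.25,0,0],"angular":[0,0,-0.08]},
    {"slide":[0.25,0,0],"angular":[0,0,0]},
    {"slide":[0,0,0.4],"angular":[0,0,0]},
    {"slide":[0,0,0],"angular":[0,0,0]},
    {"slide":[0,0,0],"angular":[0,0,0]},
  ],
)

```text
t: 6.65
eef_pos: [0.4479, 0.0643, 0.0493]
orientation: [-3.14, -0.0, 1.59]
force: [0.2, 0.7, -5.8]
width: 0.046
```

```bash
python3 - <<'E'
from plan import *
s=snap('wrist','w5'); o=bot.observe(); print(o['eef_pos'],o['orientation'],o['width'],o['force'])
crop('w5',170,60,470,240,'c10',2.6)
E
```

```text
[0.44844435 0.06418445 0.04988184] [-3.14130198e+00 -5.16256614e-06  1.59018568e+00] 0.04578877023838378 [ 1.64917595  0.88307059 -5.92774189]
```

View pics/c10.png

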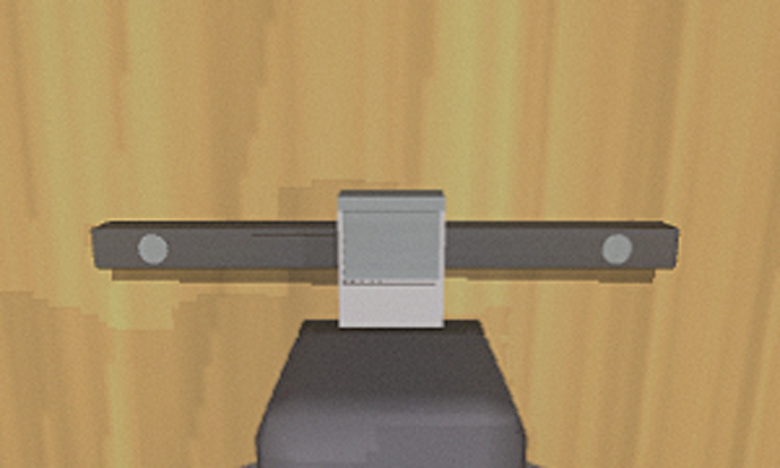

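Call:
send_rows(
  moves=[
    {"slide":[0,0,0.25],"angular":[0,0,0]},
    {"slide":[0,0,0.24],"angular":[0,0,0]},
    {"slide":[0,0,0],"angular":[0,0,0]},
    {"slide":[0,0,0],"angular":[0,0,0]},
  ],
)

```text
t: 7.1
eef_pos: [0.4478, 0.0642, 0.0294]
orientation: [-3.14, 0.0, 1.59]
force: [0.5, 0.6, -6.3]
width: 0.0455
```

```bash
python3 - <<'E'
from plan import *
s=snap('wrist','w6'); o=bot.observe(); print(o['eef_pos'],o['orientation'],o['width'],o['force'])
crop('w6',170,60,470,240,'c11',2.6)
E
```

```text
[0.44785658 0.06415511 0.02949779] [-3.14029262e+00  2.51353028e-05  1.59048359e+00] 0.046296013414829564 [ 0.1869348   0.07622551 -5.52344002]
```

View pics/c11.png

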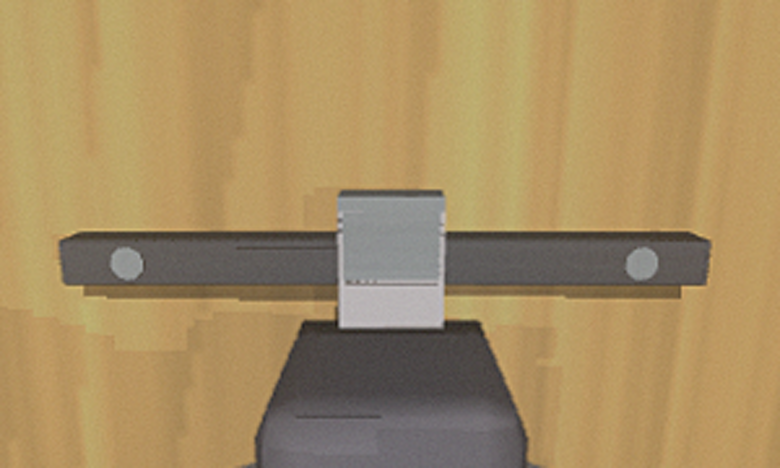

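Call:
send_rows(
  moves=[
    {"slide":[-0.2,0,0],"angular":[0,0,0]},
    {"slide":[-0.4,0,0],"angular":[0,0,0]},
    {"slide":[-0.5,0,0],"angular":[0,0,0]},
    {"slide":[-0.5,0,0],"angular":[0,0,0]},
    {"slide":[-0.5,0,0],"angular":[0,0,0]},
  ],
)

```text
t: 7.65
eef_pos: [0.4497, -0.0207, 0.0299]
orientation: [-3.141, -0.0, 1.591]
force: [-0.2, 0.9, -7.2]
width: 0.0457
```

Call:
send_rows(
  moves=[
    {"slide":[-0.5,0,0],"angular":[0,0,0]},
    {"slide":[-0.5,0,0],"angular":[0,0,0]},
    {"slide":[-0.5,0,0],"angular":[0,0,0]},
    {"slide":[-0.5,0,0],"angular":[0,0,0]},
    {"slide":[-0.3,0,0],"angular":[0,0,0]},
  ],
)

```text
t: 8.15
eef_pos: [0.4515, -0.1132, 0.0299]
orientation: [-3.141, 0.0, 1.59]
force: [-0.8, 1.7, -6.5]
width: 0.0457
```

Call:
send_rows(
  moves=[
    {"slide":[0,0,0],"angular":[0,0,0]},
    {"slide":[0,0,0],"angular":[0,0,0]},
  ],
)

```text
t: 8.35
eef_pos: [0.4516, -0.1115, 0.0298]
orientation: [-3.141, -0.001, 1.59]
force: [-0.4, 1.5, -6.1]
width: 0.0457
```

```bash
python3 - <<'E'
from plan import *
s=snap('wrist','w7'); o=bot.observe(); print(o['eef_pos'],o['orientation'],o['width'],o['force'])
crop('w7',210,0,430,220,'c12',2.7)
E
```

```text
[ 0.45170021 -0.11115154  0.02984628] [-3.14125800e+00 -6.28476380e-04  1.59033252e+00] 0.04585422958313501 [ 0.59703058  0.45682303 -6.19766478]
```

View pics/w7.png

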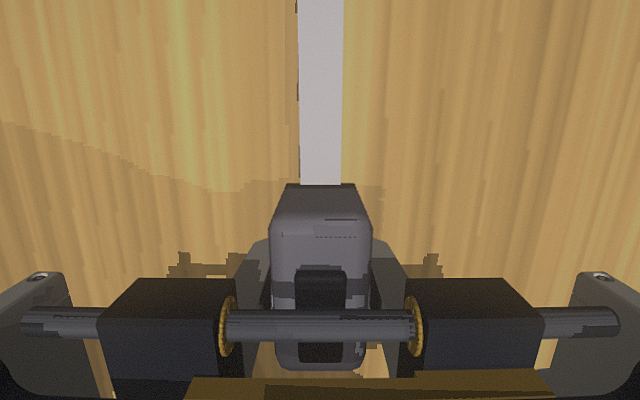

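View pics/c12.png

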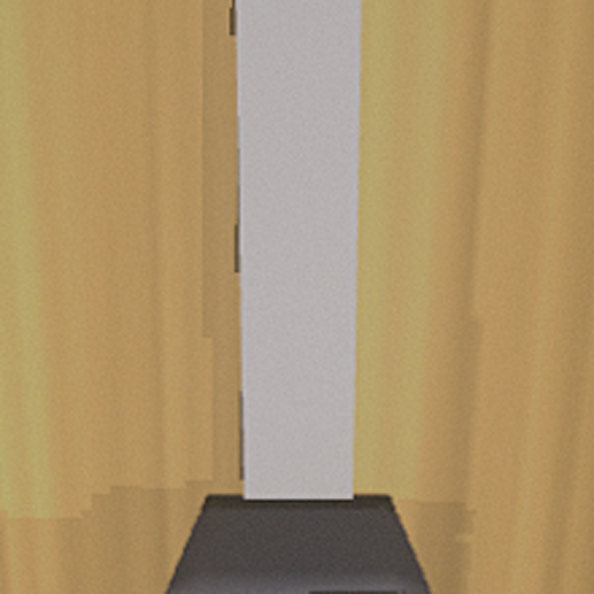

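Call:
send_rows(
  moves=[
    {"slide":[-0.1,0,0],"angular":[0,0,0]},
    {"slide":[-0.1,0,0],"angular":[0,0,0]},
    {"slide":[0,0,0],"angular":[0,0,0]},
  ],
)

```text
t: 8.7
eef_pos: [0.4522, -0.1199, 0.0301]
orientation: [3.142, 0.0, 1.591]
force: [-0.8, 0.8, -6.6]
width: 0.0455
```

```bash
python3 - <<'E'
from plan import *
s=snap('wrist','w8'); o=bot.observe(); print(o['eef_pos'],o['orientation'],o['width'],o['force'])
crop('w8',270,140,370,220,'c13',6)
s=snap('top','t8')
crop('t8',230,180,430,300,'c14',4)
E
```

```text
[ 0.45208806 -0.11974156  0.03005612] [-3.14151607e+00  6.50576819e-05  1.59081890e+00] 0.04592146407905063 [-0.93031315  0.65032454 -6.40964877]
```

View pics/c13.png

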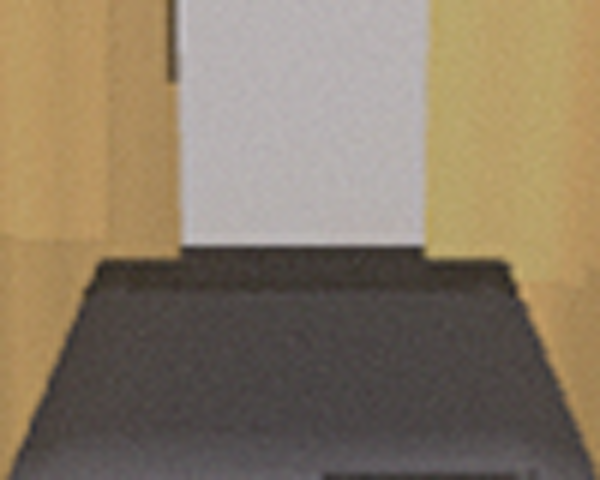

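View pics/c14.png

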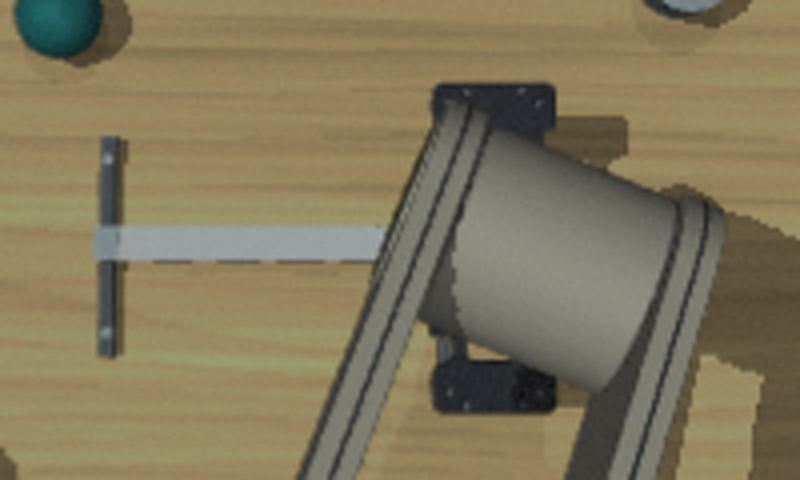

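Call:
send_rows(
  moves=[
    {"slide":[0,0,0.02],"angular":[0,0,0]},
    {"slide":[0,0,0],"angular":[0,0,0]},
    {"slide":[0,0,0],"angular":[0,0,0]},
    {"slide":[0,0,0],"angular":[0,0,0]},
    {"slide":[0,0,0],"angular":[0,0,0]},
  ],
  hand=0.75,
)

```text
t: 9.3
eef_pos: [0.4523, -0.1199, 0.0295]
orientation: [3.141, 0.0, 1.591]
force: [-0.4, -0.6, -0.1]
width: 0.0695
```

Call:
send_rows(
  moves=[
    {"slide":[0,0,-0.5],"angular":[0,0,0]},
    {"slide":[0,0,-0.8],"angular":[0,0,0]},
    {"slide":[0,0,-0.8],"angular":[0,0,0]},
    {"slide":[0,0,-0.4],"angular":[0,0,0]},
    {"slide":[0,0,0],"angular":[0,0,0]},
  ],
)

```text
t: 9.8
eef_pos: [0.4542, -0.1205, 0.1324]
orientation: [3.136, 0.002, 1.591]
force: [0.5, -0.8, 0.6]
width: 0.0698
```

Call:
send_rows(
  moves=[
    {"slide":[-0.8,0,-0.6],"angular":[0,0,0]},
    {"slide":[0,0,0],"angular":[0,0,0]},
    {"slide":[0,0,0],"angular":[0,0,0]},
    {"slide":[0,0,0],"angular":[0,0,0]},
    {"slide":[0,0,0],"angular":[0,0,0]},
  ],
  hand=0,
)

```text
t: 10.3
eef_pos: [0.4519, -0.1508, 0.1517]
orientation: [-3.139, -0.001, 1.591]
force: [0.8, -0.0, 0.6]
width: 0.0341
```

```bash
python3 - <<'E'
from plan import *
s=snap('wrist','w9'); o=bot.observe(); print(o['eef_pos'],o['orientation'],o['width'],o['force'])
E
```

```text
[ 0.45204957 -0.15087574  0.15197289] [-3.13977874e+00 -1.05025908e-03  1.59116713e+00] 0.030448060541086404 [-0.21776032 -0.43802254  0.11584989]
```

View pics/w9.png

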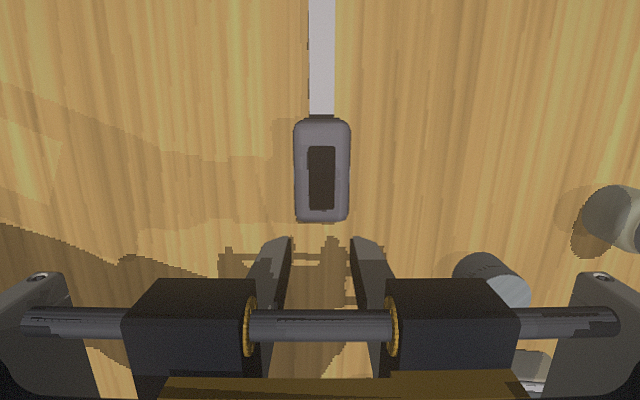

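```bash
python3 - <<'E'
from plan import *
s=load('w9'); crop('w9',280,100,360,230,'c15',5)
F=onz(s,321.5,146,.081);B=onz(s,321.5,210.5,.073); c=(F+B)/2; d=(F-B)[:2]; print(F,B,c,np.linalg.norm(d),np.arctan2(d[1],d[0]))
E
python3 plan.py 0.452 -0.1045 0.115 1.591
```

```text
[ 0.45228065 -0.09887493  0.081     ] [ 0.45341552 -0.15076902  0.073     ] [ 0.45284808 -0.12482197  0.077     ] 0.05190649561398822 1.5926617817102708
from [ 0.452  -0.1509  0.152 ] [-3.140e+00 -1.000e-03  1.591e+00] rem [ 0.0002 -0.0001  0.0002]
[0.6, 0.0, 0.45] [0.0, 0.0, 0.0]
[0.56, 0.02, 0.48] [-0.02, -0.01, 0.0]
```

View pics/c15.png

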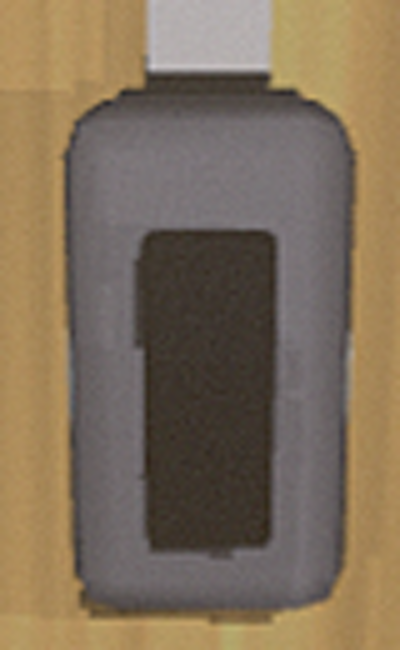

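Call:
send_rows(
  moves=[
    {"slide":[0.6,0,0.45],"angular":[0,0,0]},
    {"slide":[0.55,0.02,0.45],"angular":[-0.02,0,0]},
    {"slide":[0,0,0.35],"angular":[0,0,0]},
    {"slide":[0,0,0],"angular":[0,0,0]},
    {"slide":[0,0,0],"angular":[0,0,0]},
  ],
)

```text
t: 10.85
eef_pos: [0.4525, -0.106, 0.1032]
orientation: [3.141, 0.0, 1.591]
force: [-0.2, 0.4, 0.3]
width: 0.0005
```

Call:
send_rows(
  moves=[
    {"slide":[0,0,0],"angular":[0,0,0]},
    {"slide":[0,0,0],"angular":[0,0,0]},
  ],
)

```text
t: 11.05
eef_pos: [0.4533, -0.1065, 0.1042]
orientation: [3.138, 0.001, 1.59]
force: [0.1, 0.8, 1.6]
width: 0.0005
```

Call:
send_rows(
  moves=[
    {"slide":[0.06,0,0.1],"angular":[0,0,0]},
    {"slide":[0,0,0.1],"angular":[0,0,0]},
    {"slide":[0,0,0.06],"angular":[0,0,0]},
    {"slide":[0,0,0],"angular":[0,0,0]},
  ],
)

```text
t: 11.45
eef_pos: [0.4525, -0.1031, 0.0926]
orientation: [3.14, -0.0, 1.591]
force: [0.6, 0.4, -0.5]
width: 0.0005
```

Call:
send_rows(
  moves=[
    {"slide":[0,0,0.06],"angular":[0,0,0]},
    {"slide":[0,0,0.06],"angular":[0,0,0]},
    {"slide":[0,0,0],"angular":[0,0,0]},
  ],
)

```text
t: 11.75
eef_pos: [0.4528, -0.1029, 0.0881]
orientation: [3.14, -0.001, 1.591]
force: [0.4, 3.4, 4.0]
width: 0.0003
```

Contact at tip z ≈ 0.077; pressing on.

Call:
send_rows(
  moves=[
    {"slide":[0,0,0.06],"angular":[0,0,0]},
    {"slide":[0,0,0.05],"angular":[0,0,0]},
    {"slide":[0,0,0],"angular":[0,0,0]},
  ],
)

```text
t: 12.05
eef_pos: [0.4536, -0.1026, 0.0859]
orientation: [3.138, -0.001, 1.591]
force: [-8.0, 10.1, 22.9]
width: 0.0003
```

Call:
send_rows(
  moves=[
    {"slide":[0,0,0.04],"angular":[0,0,0]},
    {"slide":[0,0,0],"angular":[0,0,0]},
  ],
)

```text
t: 12.25
eef_pos: [0.4545, -0.1027, 0.0859]
orientation: [3.136, -0.001, 1.591]
force: [-10.2, 12.1, 34.5]
width: 0.0007
```

Call:
send_rows(
  moves=[
    {"slide":[0,0,-0.2],"angular":[0,0,0]},
    {"slide":[0,0,-0.6],"angular":[0,0,0]},
    {"slide":[-0.4,0,-0.6],"angular":[0,0,0]},
    {"slide":[-0.8,0,-0.3],"angular":[0,0,0]},
    {"slide":[0,0,0],"angular":[0,0,0]},
  ],
)

```text
t: 12.75
eef_pos: [0.4547, -0.1548, 0.1524]
orientation: [3.137, 0.004, 1.589]
force: [0.0, -0.4, 0.1]
width: 0.0001
```

```bash
python3 - <<'E'
from plan import *
s=snap('wrist','w10'); o=bot.observe(); print(o['eef_pos'],o['orientation'],o['width'],o['force'])
snap('scene','s10'); crop('w10',270,90,370,230,'c16',4); crop('s10',200,120,440,260,'c17',3)
E
```

```text
[ 0.45388256 -0.15307693  0.15084026] [3.13850502e+00 1.55020476e-03 1.58831093e+00] 9.340463218953456e-05 [ 0.15854532 -0.59053675 -0.22622315]
```

View pics/c16.png

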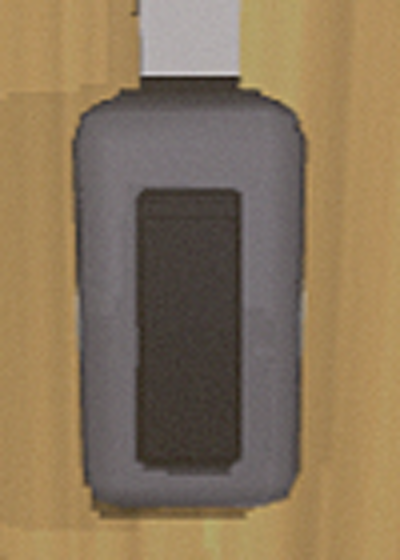

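View pics/c17.png

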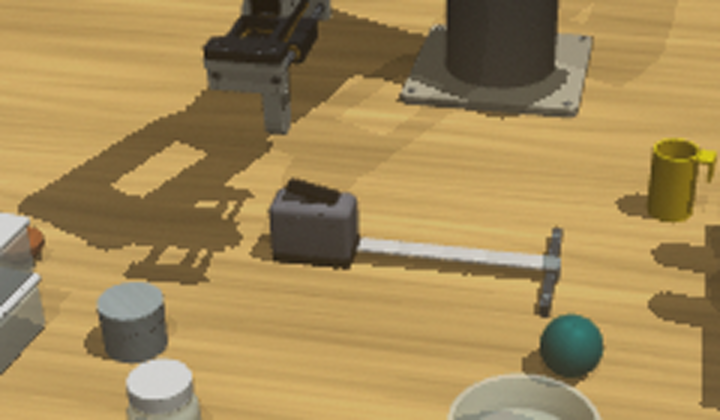

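```bash
python3 - <<'E'
from plan import *
s=load('w10')
for zf,zb in((.073,.081),):
  F=onz(s,270+189/4,90+190/4,zf);B=onz(s,270+187/4,90+466/4,zb); c=(F+B)/2; d=(F-B)[:2]; print(F,B,c,np.linalg.norm(d),np.arctan2(d[1],d[0]))
s=load('w10'); t=snap('top','t10'); crop('t10',230,180,430,300,'c18',4)
E
```

```text
[ 0.45251871 -0.09809269  0.073     ] [ 0.45293439 -0.14931278  0.081     ] [ 0.45272655 -0.12370273  0.077     ] 0.05122177794727448 1.578911579178711
```

View pics/c18.png

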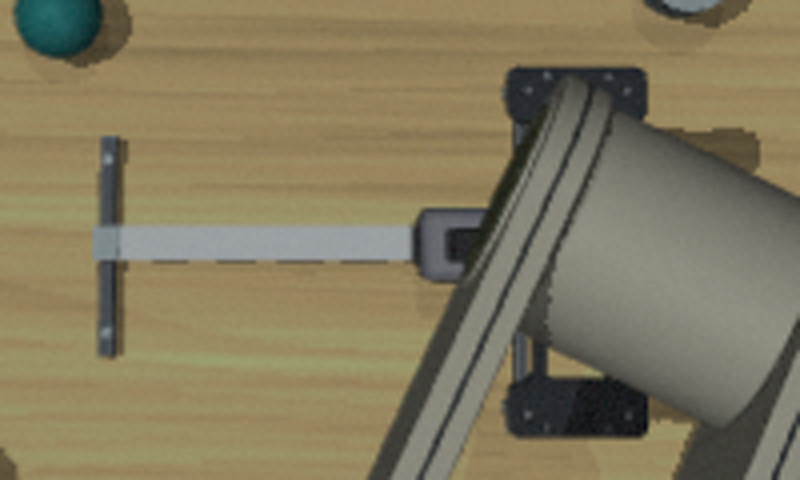

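```bash
python3 - <<'E'
from plan import *
from seg import *
s=load('w2'); h=cv2.cvtColor(s['image'],cv2.COLOR_RGB2HSV).astype(int)
print('w2 tin top',onz(s,479.5,173.5,.05)); crop('w2',430,130,520,220,'c19',5)
E
python3 plan.py 0.615 -0.29 0.22 1.05
```

```text
w2 tin top [ 0.63174504 -0.24562043  0.05      ]
from [ 0.4529 -0.1512  0.1492] [ 3.141e+00 -1.000e-03  1.590e+00] rem [-0.0001  0.0001 -0.    ]
[-0.5, 0.55, -0.25] [0.0, 0.0, 0.95]
[-0.45, 0.65, -0.25] [0.0, 0.0, 0.95]
[-0.45, 0.6, -0.25] [0.0, 0.0, 0.95]
[-0.35, 0.7, -0.25] [0.0, 0.0, 0.95]
[-0.3, 0.7, -0.25] [0.0, 0.0, 1.0]
[-0.25, 0.7, -0.25] [0.0, 0.0, 0.95]
[-0.22, 0.74, -0.27] [0.0, -0.01, 1.0]
```

View pics/c19.png

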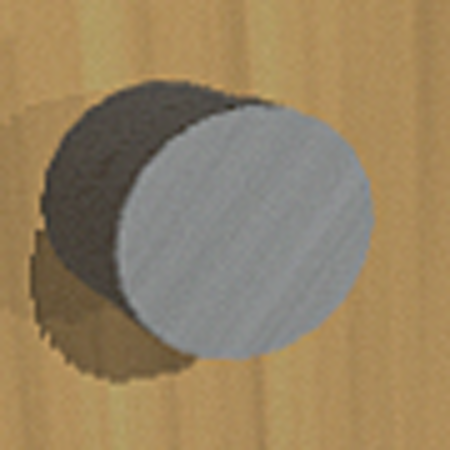

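```bash
python3 plan.py 0.6315 -0.249 0.14 1.59
```

```text
from [ 0.4529 -0.1512  0.1492] [ 3.141e+00 -1.000e-03  1.590e+00] rem [-0.0001  0.     -0.    ]
[-0.4, 0.75, 0.05] [0.0, 0.0, 0.0]
[-0.45, 0.7, 0.05] [0.0, 0.0, 0.0]
[-0.4, 0.75, 0.0] [0.0, 0.0, 0.0]
[-0.45, 0.75, 0.05] [0.0, 0.0, 0.0]
[-0.4, 0.75, 0.05] [0.0, 0.0, 0.0]
[-0.43, 0.72, 0.03] [0.01, -0.01, 0.0]
```

Call:
send_rows(
  moves=[
    {"slide":[-0.5,0.85,0],"angular":[0,0,0]},
    {"slide":[-0.5,0.85,0],"angular":[0,0,0]},
    {"slide":[-0.5,0.85,0],"angular":[0,0,0]},
    {"slide":[-0.5,0.85,0],"angular":[0,0,0]},
    {"slide":[-0.5,1.0,0.2],"angular":[0,0,0]},
  ],
  hand=1,
)

```text
t: 13.4
eef_pos: [0.6327, -0.2476, 0.1419]
orientation: [3.14, 0.0, 1.591]
force: [1.2, -1.0, 1.0]
width: 0.0358
```

```bash
python3 - <<'E'
from plan import *
s=snap('wrist','w11'); plan([0.6315,-0.249,0.022],1.59)
crop('w11',200,80,460,280,'c20',3)
E
```

```text
from [ 0.6356 -0.2493  0.1351] [-3.139e+00 -2.000e-03  1.591e+00] rem [0.0002 0.0002 0.0001]
[0.0, -0.05, 0.95] [0.0, 0.0, 0.0]
[0.0, -0.0, 0.95] [0.0, 0.0, 0.0]
[0.0, -0.05, 0.93] [-0.03, -0.03, 0.01]
```

View pics/c20.png

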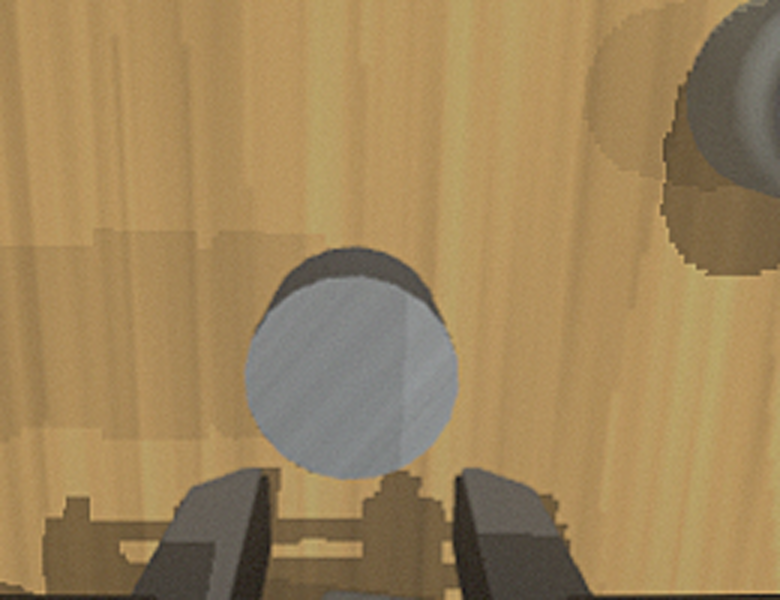

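Call:
send_rows(
  moves=[
    {"slide":[0,0,0],"angular":[0,0,0]},
    {"slide":[0,0,0],"angular":[0,0,0]},
    {"slide":[0,0,0],"angular":[0,0,0]},
    {"slide":[0,0,0],"angular":[0,0,0]},
    {"slide":[0,0,0],"angular":[0,0,0]},
  ],
  hand=1,
)

```text
t: 13.95
eef_pos: [0.6313, -0.2476, 0.144]
orientation: [3.138, 0.001, 1.591]
force: [-0.7, 0.2, 0.0]
width: 0.0797
```

```bash
python3 - <<'E'
from plan import *
s=load('w11'); P=onz(s,317,205.7,.05); print(P)
plan([P[0],P[1],0.022],1.59,4)
E
```

```text
[ 0.63080857 -0.24816369  0.05      ]
from [ 0.6313 -0.2476  0.144 ] [3.138e+00 1.000e-03 1.591e+00] rem [-0.0002 -0.      0.    ]
[-0.0, -0.0, 0.75] [0.0, 0.0, 0.0]
[-0.0, -0.0, 0.75] [0.0, 0.0, 0.0]
[-0.0, -0.0, 0.8] [0.0, 0.0, 0.0]
[-0.01, -0.02, 0.75] [0.04, 0.01, 0.01]
```

Call:
send_rows(
  moves=[
    {"slide":[0,0,0.5],"angular":[0,0,0]},
    {"slide":[0,0,0.8],"angular":[0,0,0]},
    {"slide":[0,0,0.8],"angular":[0,0,0]},
    {"slide":[0,0,0.8],"angular":[0,0,0]},
    {"slide":[0,0,0],"angular":[0,0,0]},
  ],
)

```text
t: 14.45
eef_pos: [0.6276, -0.246, 0.0213]
orientation: [-3.136, -0.004, 1.591]
force: [-1.6, 0.3, -0.7]
width: 0.0929
```

Call:
send_rows(
  moves=[
    {"slide":[0,0,0],"angular":[0,0,0]},
    {"slide":[0,0,0],"angular":[0,0,0]},
    {"slide":[0,0,0],"angular":[0,0,0]},
    {"slide":[0,0,0],"angular":[0,0,0]},
    {"slide":[0,0,0],"angular":[0,0,0]},
  ],
  hand=0.5,
  newtons=20,
)

```text
t: 14.95
eef_pos: [0.6321, -0.2483, 0.0278]
orientation: [3.139, 0.001, 1.591]
force: [-3.5, 0.1, 7.1]
width: 0.0601
```

Call:
send_rows(
  moves=[
    {"slide":[0,0,0],"angular":[0,0,0]},
    {"slide":[0,0,-0.5],"angular":[0,0,0]},
    {"slide":[0,0,-0.8],"angular":[0,0,0]},
    {"slide":[0,0,-0.8],"angular":[0,0,0]},
    {"slide":[0,0,-0.4],"angular":[0,0,0]},
  ],
)

```text
t: 15.45
eef_pos: [0.6329, -0.2484, 0.1299]
orientation: [3.136, 0.002, 1.591]
force: [0.9, -0.5, -1.2]
width: 0.0596
```

```bash
python3 plan.py 0.44 0.172 0.135 1.59
```

```text
from [ 0.6329 -0.2484  0.1299] [3.136e+00 2.000e-03 1.591e+00] rem [-0.0001  0.0002  0.    ]
[0.8, -0.35, -0.0] [0.0, 0.0, 0.0]
[0.85, -0.35, -0.05] [0.0, 0.0, 0.0]
[0.8, -0.35, 0.0] [0.0, 0.0, 0.0]
[0.8, -0.35, -0.0] [0.0, 0.0, 0.0]
[0.85, -0.35, -0.0] [0.0, 0.0, 0.0]
[0.8, -0.4, -0.05] [0.0, 0.0, 0.0]
[0.8, -0.35, 0.0] [0.0, 0.0, 0.0]
[0.85, -0.35, -0.0] [0.0, 0.0, 0.0]
[0.8, -0.35, -0.0] [0.0, 0.0, 0.0]
[0.8, -0.35, -0.05] [0.0, 0.0, 0.0]
[0.8, -0.35, 0.0] [0.0, 0.0, 0.0]
[0.85, -0.35, -0.0] [0.05, 0.0, 0.0]
[0.8, -0.36, -0.02] [0.02, 0.02, 0.01]
```

Call:
send_rows(
  moves=[
    {"slide":[0.8,-0.35,-0.1],"angular":[0,0,0]},
    {"slide":[0.85,-0.35,-0.1],"angular":[0,0,0]},
    {"slide":[0.8,-0.35,0],"angular":[0,0,0]},
    {"slide":[0.8,-0.35,0],"angular":[0,0,0]},
    {"slide":[0.85,-0.35,0],"angular":[0,0,0]},
  ],
)

```text
t: 15.95
eef_pos: [0.5571, -0.0841, 0.1335]
orientation: [3.141, -0.0, 1.59]
force: [-0.3, 0.5, -1.1]
width: 0.0593
```

Call:
send_rows(
  moves=[
    {"slide":[0.8,-0.4,0],"angular":[0,0,0]},
    {"slide":[0.8,-0.35,0],"angular":[0,0,0]},
    {"slide":[0.85,-0.35,0],"angular":[0,0,0]},
    {"slide":[0.8,-0.35,0],"angular":[0,0,0]},
    {"slide":[0.8,-0.35,0],"angular":[0,0,0]},
  ],
)

```text
t: 16.45
eef_pos: [0.4819, 0.0765, 0.1335]
orientation: [3.141, -0.0, 1.591]
force: [0.3, 0.6, -1.9]
width: 0.0598
```

Call:
send_rows(
  moves=[
    {"slide":[0.8,-0.35,0],"angular":[0,0,0]},
    {"slide":[0.85,-0.35,0],"angular":[0,0,0]},
    {"slide":[0.8,-0.35,0],"angular":[0,0,0]},
    {"slide":[0,0,0],"angular":[0,0,0]},
    {"slide":[0,0,0],"angular":[0,0,0]},
  ],
)

```text
t: 16.95
eef_pos: [0.4386, 0.1728, 0.1336]
orientation: [3.14, 0.0, 1.593]
force: [0.3, -0.4, -2.2]
width: 0.0597
```

```bash
python3 - <<'E'
from plan import *
s=snap('top','t12'); s=snap('wrist','w12'); plan([0.44,0.172,0.03],1.59)
E
```

```text
from [0.4393 0.1718 0.1338] [3.14 0.   1.59] rem [ 0.0002 -0.0001 -0.0002]
[0.0, 0.0, 0.85] [0.0, 0.0, 0.0]
[0.0, 0.0, 0.9] [0.0, 0.0, 0.0]
[0.01, 0.01, 0.84] [0.02, 0.01, 0.0]
```

View pics/w12.png

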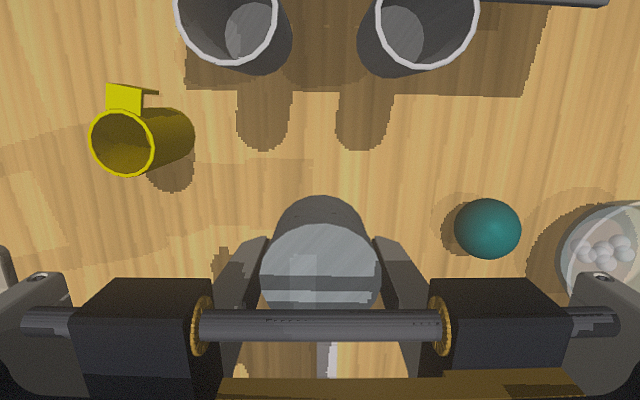

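Call:
send_rows(
  moves=[
    {"slide":[0,0,0.7],"angular":[0,0,0]},
    {"slide":[0,0,0.8],"angular":[0,0,0]},
    {"slide":[0,0,0.6],"angular":[0,0,0]},
    {"slide":[0,0,0.3],"angular":[0,0,0]},
    {"slide":[0,0,0.1],"angular":[0,0,0]},
  ],
)

```text
t: 17.55
eef_pos: [0.4385, 0.1713, 0.0326]
orientation: [-3.141, 0.001, 1.589]
force: [-0.2, -0.5, -1.6]
width: 0.0598
```

Call:
send_rows(
  moves=[
    {"slide":[0,0,0.05],"angular":[0,0,0]},
    {"slide":[0,0,0.05],"angular":[0,0,0]},
    {"slide":[0,0,0],"angular":[0,0,0]},
  ],
)

```text
t: 17.85
eef_pos: [0.4401, 0.1726, 0.031]
orientation: [3.138, -0.0, 1.591]
force: [0.1, -1.0, -2.6]
width: 0.06
```

Call:
send_rows(
  moves=[
    {"slide":[0,0,0.04],"angular":[0,0,0]},
    {"slide":[0,0,0.04],"angular":[0,0,0]},
    {"slide":[0,0,0],"angular":[0,0,0]},
  ],
)

```text
t: 18.15
eef_pos: [0.4398, 0.1727, 0.0277]
orientation: [3.139, -0.0, 1.591]
force: [-1.2, -0.3, 3.8]
width: 0.0598
```

```bash
python3 - <<'E'
from plan import *
s=load('w12')
import cv2
im=s['image']; crop('w12',160,0,500,100,'c21',2.3)
print(bot.observe()['eef_pos'],bot.observe()['force'])
E
```

```text
[0.43983935 0.17272109 0.02766439] [-1.15578219 -0.28139557  3.81538908]
```

View pics/c21.png

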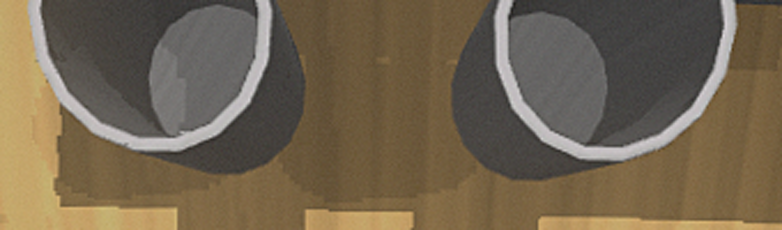

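```bash
python3 - <<'E'
from plan import *
s=load('w12')
for n,l,r,b in (('A',33,272,152),('B',496,736,160)):
    L=onz(s,160+l/2.3,20/2.3,.135);Rr=onz(s,160+r/2.3,20/2.3,.135);bt=onz(s,160+(l+r)/2/2.3,b/2.3,.135)
    print(n,L,Rr,bt,'centre',(L[0]+Rr[0])/2,bt[1]+.024)
E
```

```text
A [0.37283941 0.29284978 0.135     ] [0.41871614 0.29322383 0.135     ] [0.39454503 0.26927609 0.135     ] centre 0.3957777779833633 0.2932760935876242
B [0.46136305 0.29415963 0.135     ] [0.50766057 0.29581907 0.135     ] [0.48712842 0.26975371 0.135     ] centre 0.4845118087274535 0.29375371238904474
```

Call:
send_rows(
  moves=[
    {"slide":[0,0,0],"angular":[0,0,0]},
    {"slide":[0,0,0],"angular":[0,0,0]},
    {"slide":[0,0,0],"angular":[0,0,0]},
    {"slide":[0,0,0],"angular":[0,0,0]},
  ],
  hand=0.85,
)

```text
t: 18.55
eef_pos: [0.4392, 0.1724, 0.0268]
orientation: [3.14, 0.0, 1.591]
force: [-0.1, -0.2, 0.0]
width: 0.0786
```

Call:
send_rows(
  moves=[
    {"slide":[0,0,-0.3],"angular":[0,0,0]},
    {"slide":[0,0,-0.8],"angular":[0,0,0]},
    {"slide":[0,0,-0.8],"angular":[0,0,0]},
    {"slide":[0,0,-0.8],"angular":[0,0,0]},
    {"slide":[0,0,-0.8],"angular":[0,0,0]},
  ],
)

```text
t: 19.05
eef_pos: [0.439, 0.1724, 0.1692]
orientation: [3.139, -0.0, 1.591]
force: [0.4, -0.1, 0.4]
width: 0.0793
```

```bash
python3 plan.py 0.485 0.2925 0.175 1.578
```

```text
from [0.439  0.1724 0.1692] [ 3.139 -0.     1.591] rem [ 0.0001 -0.0002  0.0001]
[0.75, 0.3, -0.05] [0.0, 0.0, 0.05]
[0.75, 0.3, -0.0] [0.0, 0.0, 0.05]
[0.75, 0.3, -0.05] [0.0, 0.0, 0.05]
[0.74, 0.29, -0.04] [0.03, 0.0, 0.01]
```

Call:
send_rows(
  moves=[
    {"slide":[0.75,0.3,-0.05],"angular":[0,0,0.05]},
    {"slide":[0.75,0.3,-0.05],"angular":[0,0,0.05]},
    {"slide":[0.75,0.3,-0.05],"angular":[0,0,0.05]},
    {"slide":[0.75,0.3,0],"angular":[0,0,0]},
    {"slide":[0,0,0],"angular":[0,0,0]},
  ],
  hand=0.7,
)

```text
t: 19.55
eef_pos: [0.4859, 0.296, 0.1736]
orientation: [3.139, -0.001, 1.581]
force: [-0.7, 0.4, -0.8]
width: 0.065
```

```bash
python3 - <<'E'
from plan import *
s=snap('wrist','w13'); snap('top','t13'); snap('scene','s13'); crop('s13',360,80,520,240,'c22',4);plan([.485,.2930,.093],1.578,4)
E
```

```text
from [0.4851 0.2927 0.1732] [3.140e+00 1.000e-03 1.579e+00] rem [-0.0001 -0.0001 -0.0002]
[0.0, -0.0, 0.5] [0.0, 0.0, 0.0]
[0.0, -0.0, 0.5] [0.0, 0.0, 0.0]
[0.0, -0.0, 0.5] [0.0, 0.0, 0.0]
[0.01, -0.0, 0.5] [0.02, 0.01, 0.01]
```

View pics/w13.png

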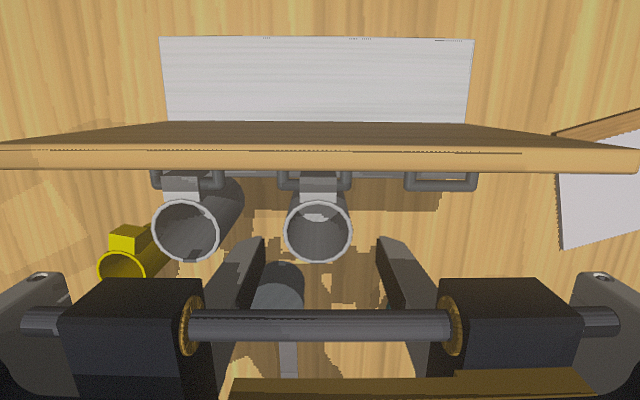

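View pics/c22.png

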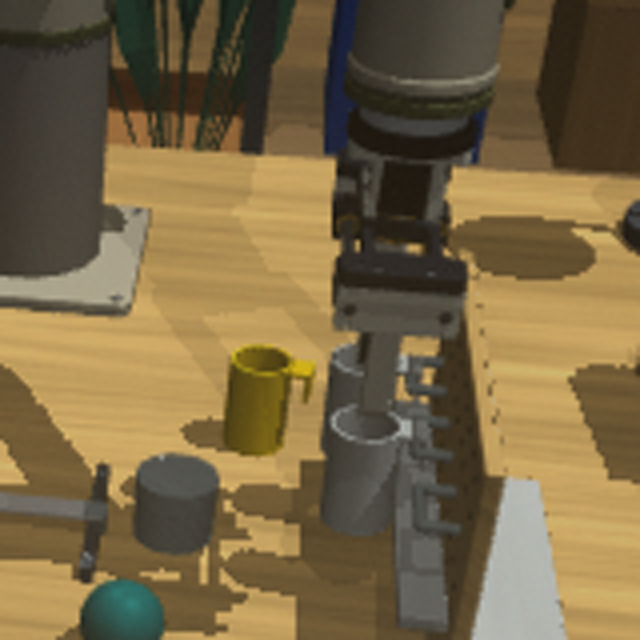

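```bash
python3 - <<'E'
from plan import *
s=load('w13')
print(onz(s,284,230,.135),onz(s,353,230,.135),onz(s,318.5,263,.135),onz(s,318.5,197.5,.135)); print('A',onz(s,152,230,.135),onz(s,220,230,.135))
print('board front edge',onz(s,320,172,.195),onz(s,150,170,.195),onz(s,500,170,.195))
E
```

```text
[0.46240242 0.29600347 0.135     ] [0.50863092 0.29639719 0.135     ] [0.48571325 0.27146036 0.135     ] [0.48532129 0.31895068 0.135     ]
A [0.37294344 0.29501215 0.135     ] [0.41935562 0.29556478 0.135     ]
board front edge [0.48583234 0.34874615 0.195     ] [0.41118696 0.34909633 0.195     ] [0.56523861 0.35052254 0.195     ]
```

Call:
send_rows(
  moves=[
    {"slide":[0.03,0.01,0.4],"angular":[0,0,0]},
    {"slide":[0,0,0.5],"angular":[0,0,0]},
    {"slide":[0,0,0.5],"angular":[0,0,0]},
    {"slide":[0,0,0.5],"angular":[0,0,0]},
    {"slide":[0,0,0.1],"angular":[0,0,0]},
  ],
)

```text
t: 20.2
eef_pos: [0.4835, 0.2923, 0.0892]
orientation: [-3.138, 0.002, 1.578]
force: [0.1, 0.2, -1.0]
width: 0.0653
```

Call:
send_rows(
  moves=[
    {"slide":[0,0,0],"angular":[0,0,0]},
    {"slide":[0,0,0],"angular":[0,0,0]},
    {"slide":[0,0,0],"angular":[0,0,0]},
    {"slide":[0,0,0],"angular":[0,0,0]},
    {"slide":[0,0,0],"angular":[0,0,0]},
  ],
  hand=0.4,
  newtons=12,
)

```text
t: 20.7
eef_pos: [0.4866, 0.2945, 0.0941]
orientation: [3.138, -0.0, 1.579]
force: [-0.6, -2.8, 4.5]
width: 0.0487
```

Call:
send_rows(
  moves=[
    {"slide":[0,0,0],"angular":[0,0,0]},
    {"slide":[0,0,0],"angular":[0,0,0]},
  ],
)

```text
t: 20.9
eef_pos: [0.4866, 0.2944, 0.094]
orientation: [3.138, -0.0, 1.579]
force: [-0.1, -2.0, 6.8]
width: 0.0488
```

Call:
send_rows(
  moves=[
    {"slide":[0,0,-0.2],"angular":[0,0,0]},
    {"slide":[0,0,-0.3],"angular":[0,0,0]},
    {"slide":[0,0,-0.4],"angular":[0,0,0]},
    {"slide":[0,0,-0.4],"angular":[0,0,0]},
    {"slide":[0,0,-0.2],"angular":[0,0,0]},
  ],
)

```text
t: 21.4
eef_pos: [0.487, 0.295, 0.1562]
orientation: [3.136, -0.002, 1.579]
force: [0.3, -0.2, -1.9]
width: 0.0486
```

```bash
python3 - <<'E'
from plan import *
s=snap('wrist','w14'); snap('scene','s14'); crop('s14',360,80,520,240,'c23',4);plan([.65,-.0763,.155],1.591)
E
```

```text
from [0.4871 0.295  0.1556] [ 3.136e+00 -2.000e-03  1.579e+00] rem [0.     0.0001 0.0001]
[-0.85, 0.35, 0.0] [0.0, 0.0, 0.0]
[-0.85, 0.4, 0.0] [0.0, 0.0, 0.0]
[-0.85, 0.35, 0.0] [0.0, 0.0, 0.0]
[-0.85, 0.35, 0.0] [0.0, 0.0, 0.0]
[-0.85, 0.35, 0.0] [0.0, 0.0, 0.0]
[-0.85, 0.4, 0.0] [0.0, 0.0, -0.05]
[-0.85, 0.35, 0.0] [0.0, 0.0, 0.0]
[-0.85, 0.35, 0.0] [0.0, 0.0, -0.05]
[-0.85, 0.35, 0.0] [0.0, 0.0, 0.0]
[-0.85, 0.35, 0.0] [0.05, 0.0, -0.05]
[-0.83, 0.37, 0.02] [0.02, -0.02, 0.0]
```

View pics/c23.png

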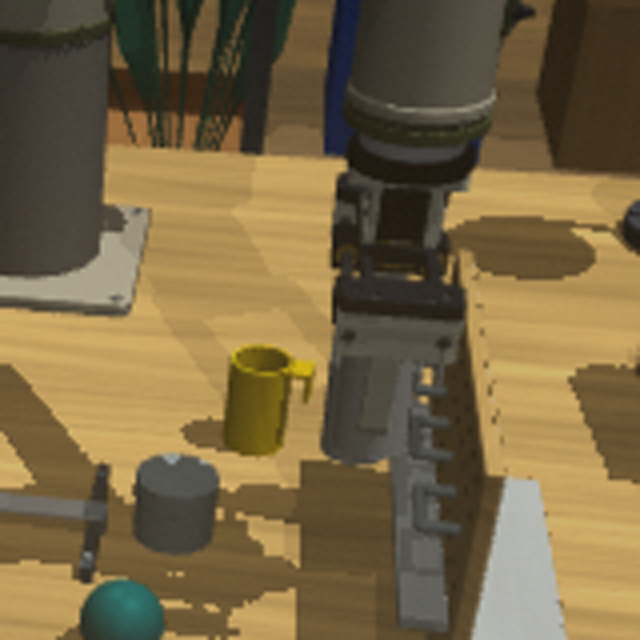

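Call:
send_rows(
  moves=[
    {"slide":[-0.5,0,0],"angular":[0,0,0]},
    {"slide":[-0.85,0.4,0],"angular":[0,0,0]},
    {"slide":[-0.85,0.4,0],"angular":[0,0,0]},
    {"slide":[-0.85,0.4,0],"angular":[0,0,0]},
    {"slide":[-0.85,0.4,0],"angular":[0,0,0]},
  ],
)

```text
t: 22.0
eef_pos: [0.551, 0.1374, 0.1524]
orientation: [3.141, 0.0, 1.579]
force: [0.8, 0.5, -1.0]
width: 0.0486
```

Call:
send_rows(
  moves=[
    {"slide":[-0.85,0.4,0],"angular":[0,0,0]},
    {"slide":[-0.85,0.4,0],"angular":[0,0,-0.05]},
    {"slide":[-0.85,0.4,0],"angular":[0,0,-0.05]},
    {"slide":[-0.85,0.4,0],"angular":[0,0,-0.05]},
    {"slide":[-0.85,0.4,0],"angular":[0,0,0]},
  ],
)

```text
t: 22.5
eef_pos: [0.6332, -0.0316, 0.1523]
orientation: [3.141, -0.0, 1.591]
force: [1.1, 0.8, -0.6]
width: 0.049
```

Call:
send_rows(
  moves=[
    {"slide":[-0.8,0.3,0],"angular":[0,0,0]},
    {"slide":[0,0,0],"angular":[0,0,0]},
    {"slide":[0,0,0],"angular":[0,0,0]},
  ],
)

```text
t: 22.8
eef_pos: [0.6453, -0.0625, 0.1522]
orientation: [3.141, -0.001, 1.589]
force: [0.4, 0.3, -1.0]
width: 0.049
```

```bash
python3 - <<'E'
from plan import *
s=snap('wrist','w15');plan([.65,-.0763,.06],1.591)
E
```

```text
from [ 0.6452 -0.0616  0.1523] [ 3.141e+00 -1.000e-03  1.590e+00] rem [ 0.0001 -0.      0.0001]
[-0.1, 0.05, 0.75] [0.0, 0.0, 0.0]
[-0.15, 0.05, 0.8] [0.0, 0.0, 0.0]
[-0.12, 0.01, 0.76] [0.0, -0.01, -0.01]
```

View pics/w15.png

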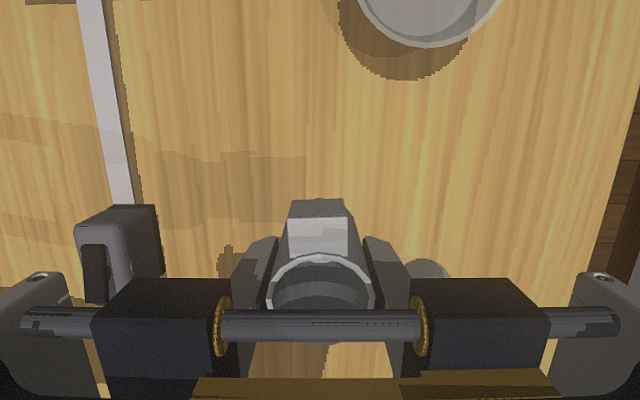

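Call:
send_rows(
  moves=[
    {"slide":[-0.1,0.05,0.7],"angular":[0,0,0]},
    {"slide":[-0.15,0.05,0.8],"angular":[0,0,0]},
    {"slide":[-0.12,0,0.7],"angular":[0,0,0]},
    {"slide":[0,0,0.45],"angular":[0,0,0]},
    {"slide":[0,0,0.1],"angular":[0,0,0]},
  ],
)

```text
t: 23.35
eef_pos: [0.6479, -0.075, 0.0401]
orientation: [-3.138, -0.001, 1.592]
force: [-1.1, 1.1, -0.4]
width: 0.0487
```

Call:
send_rows(
  moves=[
    {"slide":[0,0,0.05],"angular":[0,0,0]},
    {"slide":[0,0,0],"angular":[0,0,0]},
  ],
)

```text
t: 23.55
eef_pos: [0.6512, -0.0762, 0.0427]
orientation: [3.138, 0.0, 1.591]
force: [-0.0, 0.2, -0.8]
width: 0.0487
```

Call:
send_rows(
  moves=[
    {"slide":[0,0,0.06],"angular":[0,0,0]},
    {"slide":[0,0,0.06],"angular":[0,0,0]},
    {"slide":[0,0,0.04],"angular":[0,0,0]},
    {"slide":[0,0,0],"angular":[0,0,0]},
  ],
)

```text
t: 23.95
eef_pos: [0.6506, -0.0767, 0.0351]
orientation: [3.139, 0.0, 1.59]
force: [0.8, 1.0, -0.7]
width: 0.0487
```

Call:
send_rows(
  moves=[
    {"slide":[0,0,0.04],"angular":[0,0,0]},
    {"slide":[0,0,0],"angular":[0,0,0]},
  ],
)

```text
t: 24.15
eef_pos: [0.6508, -0.0765, 0.0348]
orientation: [3.139, -0.0, 1.591]
force: [-3.1, 2.4, 9.3]
width: 0.0482
```

Call:
send_rows(
  moves=[
    {"slide":[0,0,-0.02],"angular":[0,0,0]},
    {"slide":[0,0,0],"angular":[0,0,0]},
    {"slide":[0,0,0],"angular":[0,0,0]},
    {"slide":[0,0,0],"angular":[0,0,0]},
  ],
  hand=0.7,
)

```text
t: 24.55
eef_pos: [0.65, -0.0767, 0.0337]
orientation: [3.14, -0.0, 1.59]
force: [-0.5, 0.4, 0.0]
width: 0.0648
```

Call:
send_rows(
  moves=[
    {"slide":[0,0,-0.4],"angular":[0,0,0]},
    {"slide":[0,0,-0.8],"angular":[0,0,0]},
    {"slide":[0,0,-0.8],"angular":[0,0,0]},
    {"slide":[0,0,-0.8],"angular":[0,0,0]},
    {"slide":[0,0,-0.8],"angular":[0,0,0]},
  ],
)

```text
t: 25.05
eef_pos: [0.6501, -0.0767, 0.1807]
orientation: [3.139, 0.0, 1.591]
force: [0.3, 0.6, 0.5]
width: 0.0649
```

```bash
python3 - <<'E'
from plan import *
s=snap('wrist','w16');plan([.398,.20,.178],1.58)
E
```

```text
from [ 0.6529 -0.0772  0.1879] [3.130e+00 2.000e-03 1.591e+00] rem [-0.0001  0.      0.0001]
[0.7, -0.6, 0.0] [0.0, 0.0, 0.0]
[0.7, -0.65, 0.05] [0.0, 0.0, 0.0]
[0.7, -0.6, -0.0] [0.0, 0.0, 0.0]
[0.7, -0.65, 0.0] [0.0, 0.0, 0.0]
[0.75, -0.6, 0.05] [0.0, 0.0, 0.0]
[0.7, -0.65, -0.0] [0.05, 0.0, 0.05]
[0.7, -0.6, 0.0] [0.0, 0.0, 0.0]
[0.7, -0.65, 0.05] [0.05, 0.0, 0.05]
[0.7, -0.6, 0.0] [0.0, 0.0, 0.0]
[0.69, -0.65, 0.03] [0.04, 0.03, 0.03]
```

View pics/w16.png

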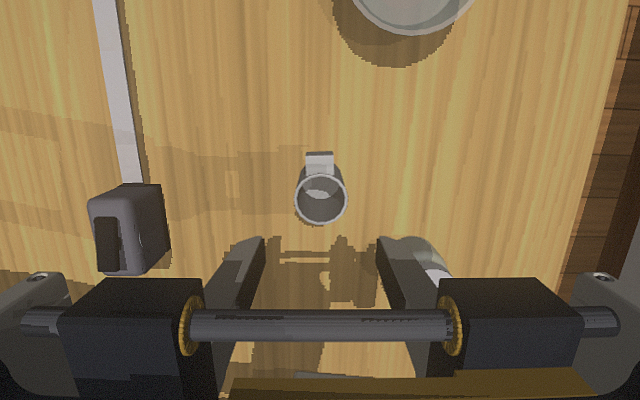

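Call:
send_rows(
  moves=[
    {"slide":[0.7,-0.6,0],"angular":[0,0,0]},
    {"slide":[0.7,-0.65,0],"angular":[0,0,0]},
    {"slide":[0.7,-0.6,0],"angular":[0,0,0]},
    {"slide":[0.7,-0.65,0],"angular":[0,0,0]},
    {"slide":[0.75,-0.6,0],"angular":[0,0,0]},
  ],
)

```text
t: 25.6
eef_pos: [0.5222, 0.0636, 0.1788]
orientation: [3.139, -0.0, 1.59]
force: [-0.5, 0.6, 0.9]
width: 0.065
```

Call:
send_rows(
  moves=[
    {"slide":[0.7,-0.65,0],"angular":[0,0,0.05]},
    {"slide":[0.7,-0.6,0],"angular":[0,0,0.05]},
    {"slide":[0.7,-0.65,0],"angular":[0,0,0.03]},
    {"slide":[0.7,-0.6,0],"angular":[0,0,0]},
    {"slide":[0.7,-0.65,0],"angular":[0,0,0]},
  ],
)

```text
t: 26.1
eef_pos: [0.3946, 0.2022, 0.1787]
orientation: [3.138, -0.001, 1.58]
force: [0.9, 1.4, 0.6]
width: 0.0649
```

```bash
python3 - <<'E'
from plan import *
s=snap('wrist','w17');plan([.3965,.294,.178],1.579)
crop('w17',200,0,440,200,'c24',3.3)
E
```

```text
from [0.3913 0.2055 0.1785] [ 3.141e+00 -3.000e-03  1.582e+00] rem [0.0002 0.0001 0.0001]
[0.75, 0.05, 0.0] [0.0, 0.0, 0.0]
[0.7, 0.05, 0.0] [0.0, 0.0, 0.0]
[0.76, 0.05, 0.02] [0.01, -0.04, 0.03]
```

View pics/c24.png

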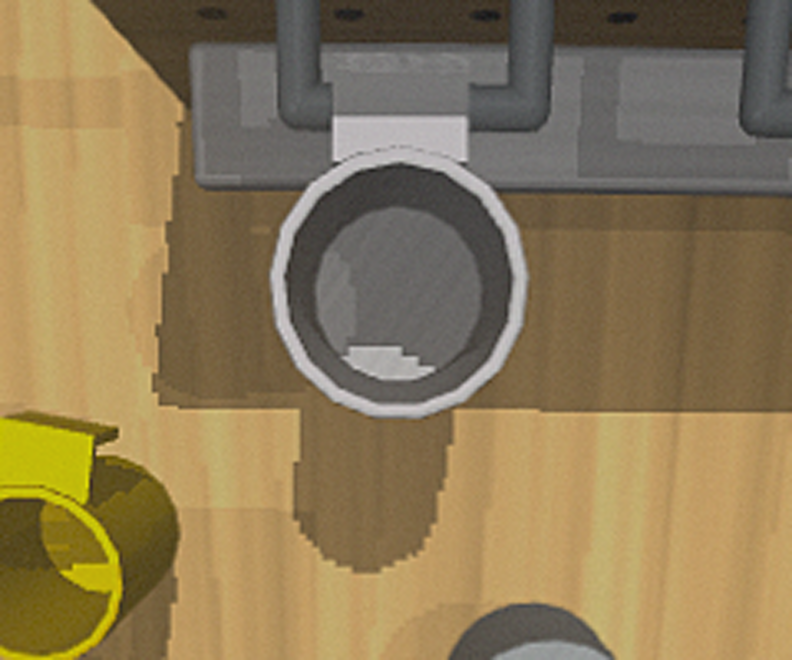

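```bash
python3 - <<'E'
from plan import *
s=load('w17'); print(onz(s,200+399/3.3,282/3.3,.135))
P=onz(s,200+399/3.3,282/3.3,.135); plan([P[0],P[1]-.0005,.178],1.579)
E
```

```text
[0.39496213 0.29390424 0.135     ]
from [0.3913 0.2055 0.1785] [ 3.141e+00 -3.000e-03  1.582e+00] rem [-0.0002 -0.0001  0.0001]
[0.75, 0.05, 0.0] [0.0, 0.0, 0.0]
[0.7, 0.05, 0.0] [0.0, 0.0, 0.0]
[0.75, 0.02, 0.02] [0.01, -0.04, 0.03]
```

Call:
send_rows(
  moves=[
    {"slide":[0.75,0.05,0],"angular":[0,0,0]},
    {"slide":[0.7,0.05,0],"angular":[0,0,0]},
    {"slide":[0.75,0.02,0],"angular":[0,0,0.03]},
    {"slide":[0,0,0],"angular":[0,0,0]},
    {"slide":[0,0,0],"angular":[0,0,0]},
  ],
)

```text
t: 26.65
eef_pos: [0.3994, 0.2895, 0.1781]
orientation: [3.14, 0.0, 1.579]
force: [-0.1, -0.0, 0.1]
width: 0.065
```

```bash
python3 plan.py 0.3955 0.294 0.0935 1.579 4
```

```text
from [0.3994 0.2895 0.1781] [3.14  0.    1.579] rem [0.     0.0002 0.0002]
[0.05, -0.0, 0.55] [0.0, 0.0, 0.0]
[0.0, -0.05, 0.5] [0.0, 0.0, 0.0]
[0.05, -0.0, 0.55] [0.0, 0.0, 0.0]
[0.01, -0.05, 0.52] [0.03, 0.0, 0.0]
```

Call:
send_rows(
  moves=[
    {"slide":[0.11,-0.1,0.2],"angular":[0,0,0]},
    {"slide":[0,0,0.5],"angular":[0,0,0]},
    {"slide":[0,0,0.6],"angular":[0,0,0]},
    {"slide":[0,0,0.6],"angular":[0,0,0]},
    {"slide":[0,0,0.2],"angular":[0,0,0]},
  ],
)

```text
t: 27.15
eef_pos: [0.3936, 0.2918, 0.0905]
orientation: [-3.139, 0.002, 1.577]
force: [-0.5, -0.8, -0.9]
width: 0.0656
```

Call:
send_rows(
  moves=[
    {"slide":[0,0,0],"angular":[0,0,0]},
    {"slide":[0,0,0],"angular":[0,0,0]},
    {"slide":[0,0,0],"angular":[0,0,0]},
    {"slide":[0,0,0],"angular":[0,0,0]},
    {"slide":[0,0,0],"angular":[0,0,0]},
  ],
  hand=0.4,
  newtons=12,
)

```text
t: 27.65
eef_pos: [0.3963, 0.2939, 0.0948]
orientation: [3.138, -0.001, 1.578]
force: [-1.1, -1.8, 4.5]
width: 0.0488
```

Call:
send_rows(
  moves=[
    {"slide":[0,0,0],"angular":[0,0,0]},
    {"slide":[0,0,0],"angular":[0,0,0]},
  ],
)

```text
t: 27.85
eef_pos: [0.3963, 0.2939, 0.0948]
orientation: [3.138, -0.001, 1.578]
force: [-0.8, -1.9, 6.1]
width: 0.0487
```

Call:
send_rows(
  moves=[
    {"slide":[0,0,-0.2],"angular":[0,0,0]},
    {"slide":[0,0,-0.3],"angular":[0,0,0]},
    {"slide":[0,0,-0.4],"angular":[0,0,0]},
    {"slide":[0,0,-0.4],"angular":[0,0,0]},
    {"slide":[0,0,-0.2],"angular":[0,0,0]},
  ],
)

```text
t: 28.35
eef_pos: [0.3962, 0.2942, 0.156]
orientation: [3.138, -0.001, 1.578]
force: [1.1, -0.0, -1.2]
width: 0.0485
```

Call:
send_rows(
  moves=[
    {"slide":[-0.5,0,0],"angular":[0,0,0]},
    {"slide":[-0.8,0,0],"angular":[0,0,0]},
    {"slide":[0,0,0],"angular":[0,0,0]},
  ],
)

```text
t: 28.65
eef_pos: [0.3957, 0.2393, 0.1537]
orientation: [3.14, 0.001, 1.576]
force: [0.2, -0.2, -0.1]
width: 0.0487
```

```bash
python3 - <<'E'
from plan import *
s=snap('wrist','w18'); t=snap('top','t18'); plan([.555,-.0783,.155],1.591)
E
```

```text
from [0.3959 0.2413 0.1539] [ 3.14  -0.     1.576] rem [-0.0002 -0.0001  0.0002]
[-0.8, 0.4, -0.0] [0.0, 0.0, 0.0]
[-0.8, 0.4, -0.0] [0.0, 0.0, 0.0]
[-0.8, 0.4, -0.0] [0.0, 0.0, 0.0]
[-0.8, 0.35, -0.0] [0.0, 0.0, -0.05]
[-0.8, 0.4, -0.0] [0.0, 0.0, 0.0]
[-0.8, 0.4, -0.0] [0.0, 0.0, -0.05]
[-0.8, 0.4, -0.0] [0.0, 0.0, 0.0]
[-0.8, 0.4, -0.0] [0.0, 0.0, -0.05]
[-0.85, 0.35, -0.0] [0.0, 0.0, 0.0]
[-0.78, 0.4, -0.02] [0.03, -0.01, -0.03]
```

View pics/t18.png

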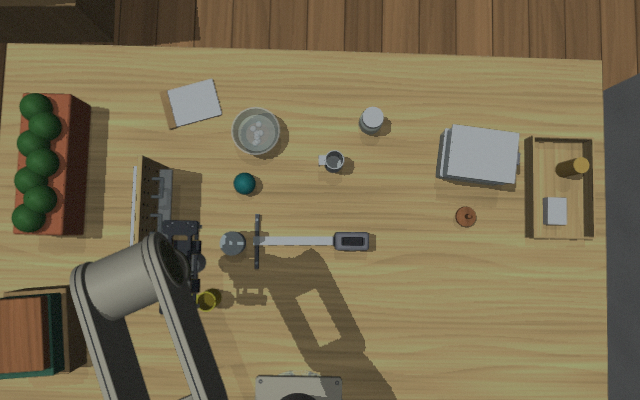

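Call:
send_rows(
  moves=[
    {"slide":[-0.8,0.4,0],"angular":[0,0,0]},
    {"slide":[-0.8,0.4,0],"angular":[0,0,0]},
    {"slide":[-0.8,0.4,0],"angular":[0,0,0]},
    {"slide":[-0.8,0.4,0],"angular":[0,0,-0.05]},
    {"slide":[-0.8,0.4,0],"angular":[0,0,-0.05]},
  ],
)

```text
t: 29.25
eef_pos: [0.4777, 0.0818, 0.1539]
orientation: [3.14, -0.0, 1.587]
force: [0.5, -0.0, -0.6]
width: 0.0486
```

Call:
send_rows(
  moves=[
    {"slide":[-0.8,0.4,0],"angular":[0,0,-0.05]},
    {"slide":[-0.8,0.4,0],"angular":[0,0,-0.03]},
    {"slide":[-0.8,0.4,0],"angular":[0,0,0]},
    {"slide":[-0.8,0.4,0],"angular":[0,0,0]},
    {"slide":[-0.7,0.3,0],"angular":[0,0,0]},
  ],
)

```text
t: 29.75
eef_pos: [0.5572, -0.0731, 0.1538]
orientation: [3.14, -0.0, 1.592]
force: [0.3, 0.9, -0.3]
width: 0.0487
```

Call:
send_rows(
  moves=[
    {"slide":[0,0,0],"angular":[0,0,0]},
    {"slide":[0,0,0],"angular":[0,0,0]},
  ],
)

```text
t: 29.95
eef_pos: [0.5562, -0.072, 0.1535]
orientation: [3.141, -0.001, 1.591]
force: [0.1, 0.4, -0.4]
width: 0.0489
```

```bash
python3 plan.py .555 -.0783 .045 1.591 4
```

```text
from [ 0.5562 -0.072   0.1535] [ 3.141e+00 -1.000e-03  1.591e+00] rem [ 0.0001  0.     -0.0001]
[-0.05, -0.0, 0.7] [0.0, 0.0, 0.0]
[-0.05, -0.0, 0.65] [0.0, 0.0, 0.0]
[-0.0, -0.05, 0.7] [0.0, 0.0, 0.0]
[-0.06, 0.01, 0.66] [0.01, -0.01, 0.0]
```

Call:
send_rows(
  moves=[
    {"slide":[-0.15,-0.02,0.5],"angular":[0,0,0]},
    {"slide":[0,0,0.8],"angular":[0,0,0]},
    {"slide":[0,0,0.8],"angular":[0,0,0]},
    {"slide":[0,0,0.5],"angular":[0,0,0]},
    {"slide":[0,0,0.15],"angular":[0,0,0]},
  ],
)

```text
t: 30.45
eef_pos: [0.5531, -0.0761, 0.0408]
orientation: [-3.138, -0.002, 1.594]
force: [0.2, 0.4, -1.5]
width: 0.0486
```

Call:
send_rows(
  moves=[
    {"slide":[0,0,0.05],"angular":[0,0,0]},
    {"slide":[0,0,0],"angular":[0,0,0]},
    {"slide":[0,0,0],"angular":[0,0,0]},
  ],
)

```text
t: 30.75
eef_pos: [0.5567, -0.0782, 0.0435]
orientation: [3.137, 0.001, 1.593]
force: [0.9, 0.4, -1.7]
width: 0.0488
```

Call:
send_rows(
  moves=[
    {"slide":[0,0,0.06],"angular":[0,0,0]},
    {"slide":[0,0,0.06],"angular":[0,0,0]},
    {"slide":[0,0,0.04],"angular":[0,0,0]},
    {"slide":[0,0,0],"angular":[0,0,0]},
  ],
)

```text
t: 31.15
eef_pos: [0.5557, -0.0783, 0.0359]
orientation: [3.14, 0.0, 1.592]
force: [-1.5, 0.9, 3.9]
width: 0.0484
```

Call:
send_rows(
  moves=[
    {"slide":[0,0,0.04],"angular":[0,0,0]},
    {"slide":[0,0,0],"angular":[0,0,0]},
  ],
)

```text
t: 31.35
eef_pos: [0.556, -0.078, 0.0351]
orientation: [3.139, -0.0, 1.592]
force: [-4.7, 3.4, 11.8]
width: 0.0486
```

Call:
send_rows(
  moves=[
    {"slide":[0,0,-0.02],"angular":[0,0,0]},
    {"slide":[0,0,0],"angular":[0,0,0]},
    {"slide":[0,0,0],"angular":[0,0,0]},
    {"slide":[0,0,0],"angular":[0,0,0]},
  ],
  hand=0.7,
)

```text
t: 31.75
eef_pos: [0.5553, -0.0783, 0.0343]
orientation: [3.14, -0.0, 1.592]
force: [0.3, 1.3, -1.0]
width: 0.0651
```

Call:
send_rows(
  moves=[
    {"slide":[0,0,-0.4],"angular":[0,0,0]},
    {"slide":[0,0,-0.8],"angular":[0,0,0]},
    {"slide":[0,0,-0.8],"angular":[0,0,0]},
    {"slide":[0,0,-0.8],"angular":[0,0,0]},
    {"slide":[0,0,-0.8],"angular":[0,0,0]},
  ],
)

```text
t: 32.25
eef_pos: [0.5553, -0.0783, 0.1813]
orientation: [3.139, 0.0, 1.592]
force: [0.2, -0.3, 0.9]
width: 0.0654
```

Call:
send_rows(
  moves=[
    {"slide":[-0.8,-0.2,-0.4],"angular":[0,0,0]},
    {"slide":[-0.8,-0.2,-0.4],"angular":[0,0,0]},
    {"slide":[-0.8,-0.2,-0.4],"angular":[0,0,0]},
    {"slide":[-0.8,-0.2,-0.2],"angular":[0,0,0]},
    {"slide":[-0.8,-0.2,0],"angular":[0,0,0]},
  ],
)

```text
t: 32.75
eef_pos: [0.5191, -0.2408, 0.238]
orientation: [3.136, 0.002, 1.592]
force: [0.3, -0.6, -0.4]
width: 0.0649
```

Call:
send_rows(
  moves=[
    {"slide":[-0.5,-0.2,0],"angular":[0,0,0]},
    {"slide":[0,0,0],"angular":[0,0,0]},
    {"slide":[0,0,0],"angular":[0,0,0]},
  ],
)

```text
t: 33.05
eef_pos: [0.511, -0.2593, 0.2354]
orientation: [3.139, -0.0, 1.591]
force: [0.7, -0.3, -0.5]
width: 0.0649
```

```bash
python3 - <<'E'
from plan import *
s=snap('wrist','w19'); t=snap('top','t19'); snap('scene','s19'); crop('t19',215,140,395,275,'c25',4.4)
E
```

```text
(no output)
```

View pics/c25.png

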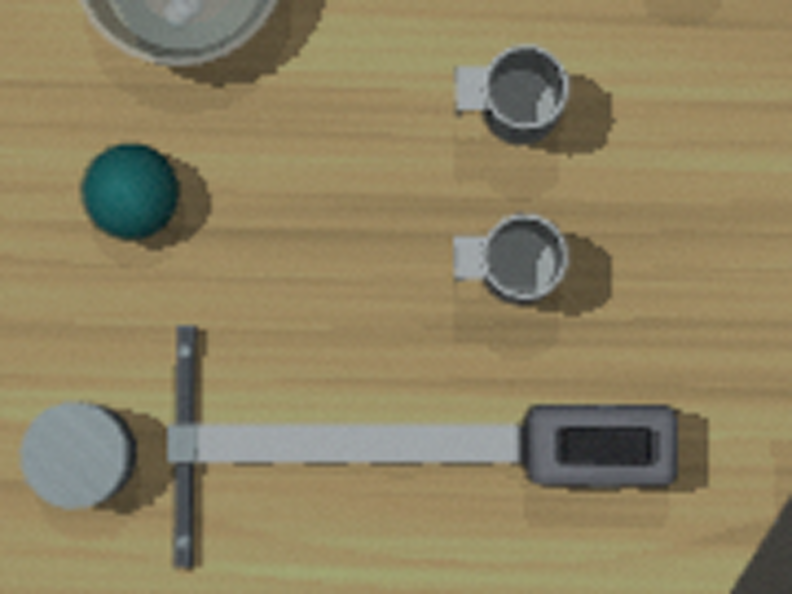

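View pics/w19.png

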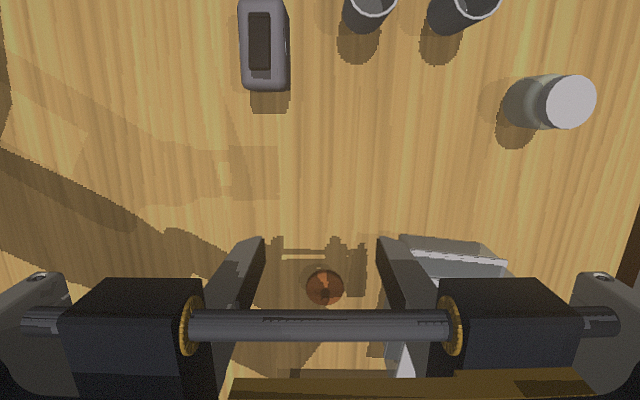

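View pics/s19.png

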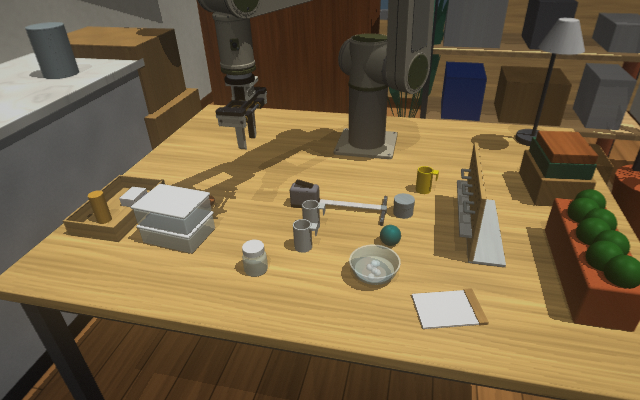

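```bash
python3 - <<'E'
from plan import *
s=load('t19'); f=lambda x,y,z:onz(s,215+x/4.4,140+y/4.4,z)
a=f(187,326,.013);b=f(184,569,.013); c=(a+b)/2; ey=(b-a)/np.linalg.norm(b-a); ex=np.array([-ey[1],ey[0],0]); 
if ex[1]<0: ex=-ex
print('rail',c,np.arctan2(ex[1],ex[0]))
for n,x,y,z in [('cup1',526,88,.075),('cup2',524,257,.075),('tin',76,455,.05),('rockF',560,446,.073),('rockB',655,446,.081),('lip outer',168,443,.016),('mouth',522,444,.04)]:
    P=f(x,y,z); print(n,P.round(4),'rail xy',((P-c)@ex).round(4),((P-c)@ey).round(4))
p=f(560,446,.073)-f(655,446,.081); print('tape yaw',np.arctan2(p[1],p[0]))
E
```

```text
rail [0.44442886 0.11428043 0.013     ] 1.589642520274324
cup1 [ 0.6489 -0.0757  0.075 ] rail xy -0.1938 -0.2009
cup2 [ 0.5546 -0.0765  0.075 ] rail xy -0.1928 -0.1065
tin [0.4394 0.171  0.05  ] rail xy 0.0568 0.0039
rockF [ 0.4508 -0.0985  0.073 ] rail xy -0.2129 -0.0024
rockB [ 0.4521 -0.1501  0.081 ] rail xy -0.2645 -0.0026
lip outer [0.4466 0.1241 0.016 ] rail xy 0.0097 -0.0023
mouth [ 0.4509 -0.079   0.04  ] rail xy -0.1934 -0.0028
tape yaw 1.5950688820248562
```

```bash
python3 -c "
from cell import bot
print(bot.observe()['t']); print(bot.close_job())"
```

```text
33.2
the job is handed in; nothing more can be done
None
```

I set up the game and handed the job in at t = 33 s. The hand-in gives no verdict; every figure below comes from my own camera measurements.

- **Tape:** I hooked it over the rail, drew it out 200 to 203 mm, and locked it with the front of the rocker fully down. In the last picture its lip is still behind the hooked face, and the tape is square to the rail within about 0.01 rad.
- **Cups:** Only two aluminium cups were present; I left the yellow one alone. Both stand upright at rail x of about -0.194 and -0.193 m, against -0.195 m for the 20 cm line.
- **Tin:** It stands upright at rail x of about 0.057 m and y of about 0.004 m.
- **Other things:** None looked moved in the last pictures. I saw no sign that the tape or tin had been knocked, and the gripper was clear of everything.

**Disagreements:**
- The scene camera placed points up to about 10 mm further along world x than the top and wrist cameras at the start. I used the top and wrist views.
- Two ways of finding the tape mouth differed by about 3 mm, which is within the 8 mm allowed.

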